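# Space the reagent cartridges on the sloping deck

## Task

Set the three reagent cartridges on the sloping deck to equal gaps with the spacing gauge, starting at the end stop: seat the gauge squared up with the slope over the cartridge nearest the stop, spacer block on the stop's side, draw the cartridge along with the hook until you feel the block butt firmly against the stop, press a moment, then step on and do the second against the first and the third against the second, without shifting those already set. Finally stand the gauge back upright on its rubber mat and let go; leave everything else where it is.

Things in the scene. Friction and masses are not known exactly. Their poses are not given: they have to be found in the camera images.
- gauge_fin (a point): spacing gauge: loose aluminium n-shape, 0.2 to 0.4 kg, 97 mm tall, 50 mm deep (x), 88 mm wide (y), upright on its two legs, with a grip fin on top. This point: centre of the grey fin, 77 mm above the feet. Fin 22 mm thick (y), 50 mm deep (x), 40 mm high (z), rising from the bridge's top 20 mm below this point. z up through the fin
- gauge_mouth (a point): same gauge, middle of the mouth at the bridge's underside: 14 mm to -y and 31 mm below gauge_fin, 46 mm above the feet. The mouth (36 mm in y) straddles a cartridge with 3 mm play each side; the 12 mm thick bridge then rests on the flat top between its caps. Legs are 46 mm long
- gauge_block (a point): same gauge, centre of the spacer block (the thick leg, 40 mm in y): y from +18 to +58 mm of gauge_mouth. The hook (thin leg, 12 mm) is at -30 to -18 mm. Hook drawing the cartridge and block butted on the neighbour leaves the wanted gap: 40 + 6 = 46 mm
- gauge: the same gauge as a whole; origin at foot level under gauge_mouth, same axes
- mat: fixed black rubber mat 150 x 150 x 4 mm on which the gauge stands; origin under its middle
- deck: fixed deck 400 mm long (y) and 160 mm deep (x), its surface sloping up at 25 degrees away from the robot at yaw 0. Origin on the table under its middle, axes level; the sloping surface's middle is 110 mm above the origin
- end_stop: fixed dark steel block at the left (+y) end of the row, 120 mm up the slope, 22 mm thick, 55 mm high. Origin: lower edge, middle, of the face towards the cartridges (-y); axes tilted with the deck: x up the slope, y along the row away from the cartridges, z square to the deck
- carrier1: white cartridge on grey shoe, 126 mm up the slope, 30 mm wide along the row, flat top 55 mm above the deck, two caps (22 mm across, 10 mm high) on top 46 mm up- and down-slope of its middle. Origin: middle of its underside; axes as end_stop. Slides only along the row, drag about 6 N, stays where left. The one nearest the end stop; its gap to the stop starts at 56 to 96 mm
- carrier2: white cartridge on grey shoe, 126 mm up the slope, 30 mm wide along the row, flat top 55 mm above the deck, two caps (22 mm across, 10 mm high) on top 46 mm up- and down-slope of its middle. Origin: middle of its underside; axes as end_stop. Slides only along the row, drag about 6 N, stays where left. The middle one; starts at least 26 mm clear of the first
- carrier3: white cartridge on grey shoe, 126 mm up the slope, 30 mm wide along the row, flat top 55 mm above the deck, two caps (22 mm across, 10 mm high) on top 46 mm up- and down-slope of its middle. Origin: middle of its underside; axes as end_stop. Slides only along the row, drag about 6 N, stays where left. The one farthest from the end stop; starts at least 26 mm clear of the second
- bottle: bystander: loose amber bottle 54 mm across, 115 mm tall; origin under its middle
- beaker: bystander: loose glass beaker 68 mm across, 90 mm tall; origin under its middle
- tipbox: bystander: loose box of pipette tips 87 x 124 x 62 mm; origin under its middle
- jar: bystander: loose white jar 64 mm across, 80 mm tall; origin under its middle
- mouse: bystander: loose computer mouse 62 mm across, 31 mm tall; origin under its middle
- pipette: bystander: loose hand pipette lying down, 220 mm long, 30 mm high at most; origin under its middle

How it is judged:
By the outcome, as a careful person would: the job done as asked, in the order asked, and still so for the second after the job is handed in, with the robot touching nothing.
It also fails if it takes over 72 s, if anything falls off the work surface, if the arm or the gripper's body presses on something with over 40 N, if the wrist force passes 120 N, or if a joint passes its speed limit or range.

## Robot

A 6-joint arm with a two-finger parallel gripper is mounted at the origin on the work surface. World frame = base frame: x ahead of the robot, y to its left, z up, the work surface at z = 0. Lengths are in m, angles in rad, forces in N, time in s.
With the tool pointing down it reaches from about 0.3 to 0.875 m from the base axis. Payload 4.2 kg.
Tool frame: the origin (TCP) lies at the very end of the fingers, on their centre line; the grasp point (between the pads) lies 19 mm behind it; y points along the fingers, x is the direction in which the jaws open and shut, and the axes are right-handed (so a half turn about y gives the same grasp; the last joint's range is limited). The gripper opens to 85 mm and grips with 20 to 120 N. Pads are 22 mm wide; open, the fingers measure 114 mm over their backs; the gripper's body (76 mm by 85 mm) begins 54 mm behind the grasp point. The pads swing forward as they close: fully open they stand 13 mm farther back than shut.
Start: joints at [1.086, 0.32, 1.565, -0, 1.257, -0.02], TCP at [0.258, 0.514, 0.231] pointing down, gripper open.
Joint ranges: [-3.11, 3.11], [-0.84, 2.01], [0.21, 2.61], [-1.34, 4.49], [0.05, 2.63], [-2.56, 2.56]. Speed limits (rad/s): [2.57, 2.57, 3.14, 3.14, 3.14, 3.14].

## Interface

Orientations are given as a unit quaternion [w, x, y, z].
In Python, from rig import r, imaging gives the robot as it stands.
- The arm moves only by the shell command python3 -m pendant 'ROWS'. ROWS is JSON, a list that holds one entry, the list of rows, each a list of 7 numbers: the shift along the tool's x, y, z in cm, then the turn, a rotation vector about the tool's x, y, z in rad, then the opening, from 0 (shut) to 1 (fully open). In form: [[[tx, ty, tz, rx, ry, rz, hand], ...]]. A call has 1 to 12 rows; each row shifts and turns the commanded pose from where the row before left it, along the tool's axes as they then stand; what a row does not reach is not made up. A row lasts 1/12 s, in which the tool goes at most 41.7 mm and 7.16 degrees, less where a joint would pass 70% of its speed; a pose out of reach is approached as far as the arm can. A call is refused whole if a number of a shift passes 4.17 or a number of a turn 0.125, either way. A call with a gripper value outside its range is refused whole. The fingers move at their own pace and stop on an object; the grip force is fixed at half the most. Time passes only in rows, so rows that do not move let the fingers close. It gives the time, the measured TCP pose, the force and the opening at its end, in the units of the state.
- r.sense(): the state, without advancing time (a new reading comes with each control period).
- imaging.grab_frame(name): name is "scene" or "side" or "wrist"; returns a dict with "img" (384x512x3 uint8, blue, green, red), "range_z" (384x512 float32, m along the optical axis (not along the pixel's ray), 0 where there is no reading), "fx", "fy", "cx", "cy" (pixels), "k1" (the pictures are not rectified: a ray, as slopes to the right and down, at radius r is drawn at 1 + k1 r^2 times it, then the intrinsics apply), "rvec" (rotation vector, rad) and "tvec" (3), from world to camera coordinates, as OpenCV has them; the wrist camera has in their place "T_tool_cam" (4x4, takes a point from camera to tool coordinates, whose origin is the TCP and whose axes are the tool frame's). Camera axes: x right, y down, z forward; pixel columns grow to the right and rows downward; lengths in m; the calibration is good to about 2 mm. A picture is of the moment at which its call begins: read the wrist's pose just before it.
- r.close_job(): hands the job in, once; it reports no verdict.
The state is a dict: "t": time; "joints": joint angles; "joint_vel": joint speeds; "joint_torque": joint torques, N m; "tool_pos": TCP position; "ee_rot": TCP orientation; "ft_force": force on the tool from outside, world axes, zero at the start; "torque": the same for the moment, N m; "grip_width": finger opening in m.
Only numpy, scipy, OpenCV 4.12 (cv2) and the standard library are available. Lean on these libraries where they do the work, as an engineer would, in place of code of your own. Each camera call takes 0.05 s, during which the arm holds its last target.

## Working session

There is one attempt and no reset: what is moved stays moved. The work goes in short steps, Python scripts to look and compute and a shell command to move; the robot and the scene stay as the last step left them, time stands still between calls to the robot, and variables do not carry over. Pictures are saved under pics/ and viewed, and the job is handed in when it is done.

```bash
ls; mkdir -p pics
python3 - <<'E'
from rig import r, imaging
import cv2
print(r.sense())
for n in ["scene","side","wrist"]:
    f=imaging.grab_frame(n); cv2.imwrite(f"pics/{n}0.png",f["img"])
    print(n,{k:f[k] for k in f if k not in("img","range_z")})
E
```

```text
pics
{'t': 0.0, 'joints': array([ 1.08597615e+00,  3.20322213e-01,  1.56569298e+00,  7.88234282e-06,
        1.25738770e+00, -2.00209209e-02]), 'joint_vel': array([ 0.00112796, -0.00168445, -0.00019061, -0.00118512,  0.00088602,
       -0.00077682]), 'joint_torque': array([-2.19883208e-03, -4.15524817e+01, -2.34159064e+01, -1.46637467e-04,
        8.13828752e-03, -4.42769158e-05]), 'tool_pos': array([0.25752488, 0.51357184, 0.23045943]), 'ee_rot': array([-0.60139221,  0.60203803,  0.37084814, -0.37195332]), 'ft_force': array([ 0.76409828,  0.75071509, -0.48318917]), 'torque': array([-0.02238242, -0.01265091, -0.05621308]), 'grip_width': 0.08563061064483538}
scene {'fx': 447.61002638562746, 'fy': 447.61002638562746, 'cx': 254.22658896268422, 'cy': 190.0617506635762, 'k1': -0.15475298296696682, 'rvec': array([ 0.75028203,  2.61980729, -1.11974385]), 'tvec': array([ 0.45836389, -0.17806424,  1.577598  ])}
side {'fx': 442.36728104863766, 'fy': 442.36728104863766, 'cx': 260.36222630357344, 'cy': 187.7500321760339, 'k1': -0.0453370579703663, 'rvec': array([ 2.43600088, -0.53130827,  0.18798855]), 'tvec': array([-0.53077925,  0.28639584,  1.30935439])}
wrist {'fx': 282.3410614692574, 'fy': 282.3410614692574, 'cx': 256.5647889685184, 'cy': 193.7769885779619, 'k1': -0.06024310712849791, 'T_tool_cam': array([[ 9.99999929e-01, -1.75457368e-04,  3.32077575e-04,
        -3.17391139e-05],
       [-3.70799552e-04, -3.20586772e-01,  9.47219079e-01,
        -1.43045516e-01],
       [-5.97368886e-05, -9.47219136e-01, -3.20586814e-01,
         8.26197666e-02],
       [ 0.00000000e+00,  0.00000000e+00,  0.00000000e+00,
         1.00000000e+00]])}
```

View pics/scene0.png

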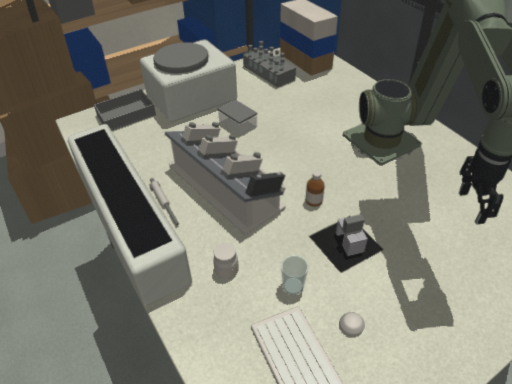

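View pics/side0.png

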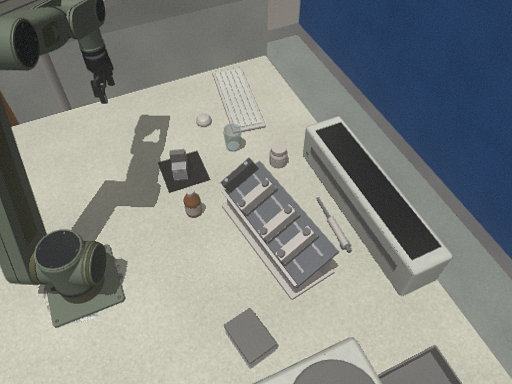

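View pics/wrist0.png

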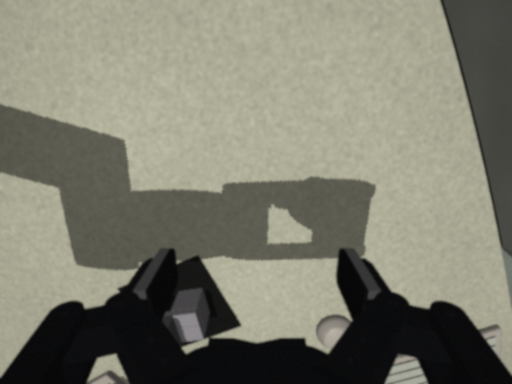

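```bash
cat > h.py <<'E'
from rig import r, imaging
import cv2, numpy as np
from scipy.spatial.transform import Rotation as R
def q2R(q): return R.from_quat([q[1],q[2],q[3],q[0]]).as_matrix()
def cam(name):
    s=r.sense(); f=imaging.grab_frame(name)
    if name=="wrist":
        T=np.eye(4);T[:3,:3]=q2R(s["ee_rot"]);T[:3,3]=s["tool_pos"]; T=T@f["T_tool_cam"]
        f["Rcw"]=T[:3,:3];f["c"]=T[:3,3]
    else:
        Rm=cv2.Rodrigues(f["rvec"])[0]; f["Rcw"]=Rm.T; f["c"]=-Rm.T@f["tvec"]
    return f
def rays(f,uv):
    uv=np.asarray(uv,float).reshape(-1,2)
    d=np.c_[(uv[:,0]-f["cx"])/f["fx"],(uv[:,1]-f["cy"])/f["fy"]]
    s=d.copy()
    for _ in range(20): s=d/(1+f["k1"]*(s**2).sum(1,keepdims=True))
    return np.c_[s,np.ones(len(s))]
def cloud(f):
    h,w=f["range_z"].shape
    uv=np.stack(np.meshgrid(np.arange(w),np.arange(h)),-1).reshape(-1,2)
    P=rays(f,uv)*f["range_z"].reshape(-1,1)
    P=P@f["Rcw"].T+f["c"]; P[f["range_z"].ravel()==0]=np.nan
    return P.reshape(h,w,3)
def onplane(f,uv,z):
    d=rays(f,uv)@f["Rcw"].T; t=(z-f["c"][2])/d[:,2]; return f["c"]+d*t[:,None]
def proj(f,P):
    p=(np.atleast_2d(P)-f["c"])@f["Rcw"]; s=p[:,:2]/p[:,2:]; s=s*(1+f["k1"]*(s**2).sum(1,keepdims=True))
    return s*[f["fx"],f["fy"]]+[f["cx"],f["cy"]]
def crop(f,x0,y0,x1,y1,k,name):
    cv2.imwrite("pics/"+name,cv2.resize(f["img"][y0:y1,x0:x1],None,fx=k,fy=k,interpolation=cv2.INTER_CUBIC))
E
python3 - <<'E'
from h import *
np.set_printoptions(precision=4,suppress=True)
f=cam("scene");C=cloud(f);np.savez("scene0.npz",C=C)
crop(f,150,110,400,310,3,"sc1.png")
for uv in [(350,222),(356,242),(320,245),(345,262),(378,247),(352,213),(265,183),(243,163),(218,145),(202,130),(315,185),(400,300)]: print(uv,C[uv[1],uv[0]])
f=cam("side");C=cloud(f);np.savez("side0.npz",C=C)
crop(f,150,110,350,300,4,"si1.png")
for uv in [(179,157),(178,172),(165,160),(204,180),(170,188),(240,177),(257,195),(276,217),(295,240),(285,280),(160,300)]: print(uv,C[uv[1],uv[0]])
E
```

```text
(350, 222) [0.4249 0.3008 0.1021]
(356, 242) [0.4292 0.339  0.0616]
(320, 245) [0.4833 0.2612 0.0047]
(345, 262) [0.463  0.3455 0.0061]
(378, 247) [0.3515 0.3552 0.0046]
(352, 213) [0.3278 0.215  0.0033]
(265, 183) [0.5623 0.1013 0.1544]
(243, 163) [0.5729 0.0029 0.1591]
(218, 145) [ 0.5926 -0.1097  0.1573]
(202, 130) [ 0.604  -0.1908  0.1669]
(315, 185) [0.4061 0.1253 0.0864]
(400, 300) [0.4195 0.5147 0.0025]
(179, 157) [0.4099 0.2876 0.0818]
(178, 172) [0.3913 0.2607 0.0403]
(165, 160) [0.3706 0.3646 0.0052]
(204, 180) [0.4666 0.2146 0.0096]
(170, 188) [0.3483 0.235  0.0034]
(240, 177) [0.5495 0.079  0.1358]
(257, 195) [ 0.5608 -0.0253  0.1623]
(276, 217) [ 0.5785 -0.1179  0.1598]
(295, 240) [ 0.5921 -0.2096  0.162 ]
(285, 280) [ 0.551  -0.246   0.0176]
(160, 300) [ 0.1961 -0.1432 -0.0038]
```

View pics/sc1.png

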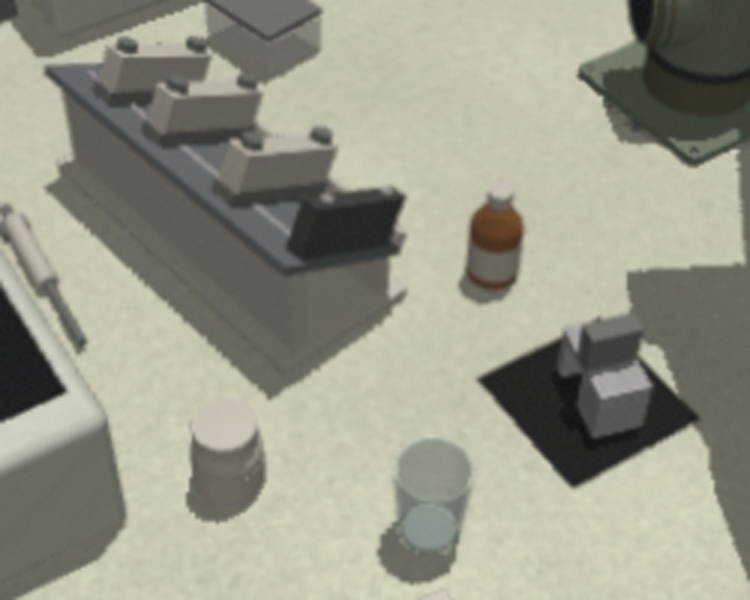

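View pics/si1.png

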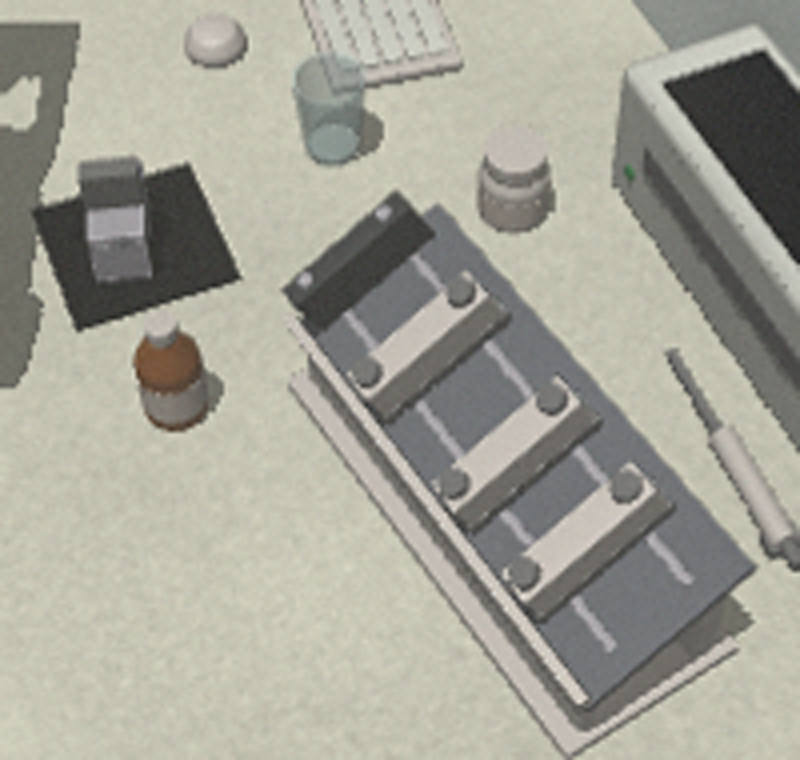

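Run:
```python
from h import *
np.set_printoptions(precision=4,suppress=True)
for n in ["scene","side"]:
    C=np.load(n+"0.npz")["C"].reshape(-1,3); 
    t=C[(abs(C[:,0]-.45)<.3)&(abs(C[:,1]-.2)<.35)&(abs(C[:,2])<.02)]
    print(n,"table z med",np.median(t[:,2]),np.std(t[:,2]))
    # gauge
    m=(abs(C[:,0]-.42)<.08)&(abs(C[:,1]-.3)<.08)&(C[:,2]>.02)
    g=C[m]
    for lo,hi in [(.094,.11),(.065,.09),(.052,.065),(.02,.05)]:
        q=g[(g[:,2]>lo)&(g[:,2]<hi)]
        if len(q)>5: print(lo,len(q),q.mean(0),cv2.minAreaRect(q[:,:2].astype(np.float32)*1000))
    # deck plane RANSAC-ish: expected normal
    d=C[(abs(C[:,0]-.58)<.16)&(C[:,1]<.15)&(C[:,1]>-.32)&(C[:,2]>.05)&(C[:,2]<.2)]
    best=None;rng=np.random.default_rng(0)
    for _ in range(3000):
        p=d[rng.choice(len(d),3,replace=False)];nn=np.cross(p[1]-p[0],p[2]-p[0]);L=np.linalg.norm(nn)
        if L<1e-4: continue
        nn/=L; nn*=np.sign(nn[2])
        if abs(np.degrees(np.arccos(nn[2]))-25)>5: continue
        k=(abs((d-p[0])@nn)<.004).sum()
        if best is None or k>best[0]: best=(k,p[0],nn)
    k,p0,nn=best
    for tol in (.005,.004,.004):
        I=d[abs((d-p0)@nn)<tol]; p0=I.mean(0); nn=np.linalg.svd(I-p0,full_matrices=False)[2][2]; nn*=np.sign(nn[2])
    print("plane",len(I),p0,nn,"tilt",np.degrees(np.arccos(nn[2])),"yaw",np.degrees(np.arctan2(-nn[1],-nn[0])))
    np.savez(n+"pl.npz",I=I,p0=p0,nn=nn)
```

```text
scene table z med 0.002171479953090527 0.004848255882054801
0.094 170 [0.4097 0.299  0.1019] ((407.3790283203125, 297.2143249511719), (26.265644073486328, 55.07621383666992), 69.7537612915039)
0.065 157 [0.4154 0.3048 0.0755] ((407.9606018066406, 298.2086486816406), (81.30056762695312, 54.21213912963867), 73.59677124023438)
0.052 275 [0.4196 0.3135 0.0612] ((408.8687744140625, 297.53326416015625), (92.27405548095703, 52.91751480102539), 73.5748291015625)
0.02 193 [0.4261 0.3189 0.0351] ((409.9637451171875, 297.88433837890625), (91.61369323730469, 49.266693115234375), 73.37744903564453)
plane 1269 [ 0.6267 -0.0538  0.1297] [-0.3869 -0.0587  0.9203] tilt 23.035143929437552 yaw 8.624128870112818
side table z med 0.0005506372055561481 0.004297747243510293
0.094 96 [0.4058 0.295  0.101 ] ((406.357177734375, 296.08734130859375), (25.25896644592285, 50.62751388549805), 72.41184997558594)
0.065 84 [0.404  0.2855 0.0761] ((404.2022399902344, 283.86309814453125), (46.08864974975586, 50.89512252807617), 77.65813446044922)
0.052 136 [0.4001 0.273  0.0604] ((405.6722412109375, 294.6611328125), (92.61527252197266, 50.734867095947266), 73.41915130615234)
0.02 97 [0.3996 0.2612 0.0345] ((419.125, 278.657470703125), (98.49139404296875, 43.36106872558594), 41.24789810180664)
plane 3272 [ 0.6047 -0.1259  0.1146] [-0.4166 -0.0642  0.9068] tilt 24.93187831392604 yaw 8.7574995942164
```

```bash
cat > deck.py <<'E'
from h import *
def axes(yaw):
    return R.from_euler('z',yaw).as_matrix()@R.from_euler('y',-np.radians(25)).as_matrix()
E
python3 - <<'E'
from deck import *
np.set_printoptions(precision=4,suppress=True)
for n in ["scene","side"]:
    z=np.load(n+"pl.npz");C=np.load(n+"0.npz")["C"].reshape(-1,3)
    C=C[np.isfinite(C[:,0])]
    for yaw in [8.7]:
        A=axes(np.radians(yaw)); o=z["p0"]; L=(C-o)@A; L[:,2]-=np.median(((z["I"]-o)@A)[:,2])
        k=(abs(L[:,0])<.12)&(abs(L[:,1])<.4)&(abs(L[:,2]-.055)<.004)
        # clusters by y in local
        q=L[k]; W=C[k]
        H=np.histogram(q[:,1],np.arange(-.3,.35,.005)); print(n,[(round(a,3),b) for a,b in zip(H[1],H[0]) if b>3])
        kk=(abs(L[:,2])<.004)&(abs(L[:,0])<.15)&(abs(L[:,1])<.35)
        rr=cv2.minAreaRect(L[kk][:,:2].astype(np.float32)*1000);print(rr, np.degrees(0))
E
```

```text
scene [(np.float64(-0.165), np.int64(8)), (np.float64(-0.16), np.int64(18)), (np.float64(-0.155), np.int64(17)), (np.float64(-0.15), np.int64(29)), (np.float64(-0.145), np.int64(22)), (np.float64(-0.14), np.int64(41)), (np.float64(-0.135), np.int64(5)), (np.float64(-0.08), np.int64(17)), (np.float64(-0.075), np.int64(14)), (np.float64(-0.07), np.int64(16)), (np.float64(-0.065), np.int64(23)), (np.float64(-0.06), np.int64(21)), (np.float64(-0.055), np.int64(47)), (np.float64(-0.05), np.int64(19)), (np.float64(0.035), np.int64(9)), (np.float64(0.04), np.int64(18)), (np.float64(0.045), np.int64(19)), (np.float64(0.05), np.int64(23)), (np.float64(0.055), np.int64(27)), (np.float64(0.06), np.int64(42)), (np.float64(0.065), np.int64(33)), (np.float64(0.14), np.int64(15)), (np.float64(0.145), np.int64(32)), (np.float64(0.15), np.int64(29)), (np.float64(0.155), np.int64(36)), (np.float64(0.16), np.int64(54))]
((-38.04645538330078, -34.207000732421875), (157.99392700195312, 407.8351135253906), 1.5175873041152954) 0.0
side [(np.float64(-0.105), np.int64(5)), (np.float64(-0.1), np.int64(71)), (
[... 275 characters left out ...]
(66)), (np.float64(-0.005), np.int64(55)), (np.float64(0.0), np.int64(41)), (np.float64(0.005), np.int64(37)), (np.float64(0.01), np.int64(40)), (np.float64(0.015), np.int64(18)), (np.float64(0.1), np.int64(26)), (np.float64(0.105), np.int64(57)), (np.float64(0.11), np.int64(38)), (np.float64(0.115), np.int64(39)), (np.float64(0.12), np.int64(31)), (np.float64(0.125), np.int64(34)), (np.float64(0.13), np.int64(25)), (np.float64(0.205), np.int64(42)), (np.float64(0.21), np.int64(53)), (np.float64(0.215), np.int64(40)), (np.float64(0.22), np.int64(41)), (np.float64(0.225), np.int64(42))]
((-7.019248962402344, 31.029571533203125), (400.01251220703125, 154.71771240234375), 89.62531280517578) 0.0
```

Run:
```python
from deck import *
np.set_printoptions(precision=4,suppress=True)
yaw=8.7;A=axes(np.radians(yaw)); Z=A[:,2]
o=np.array([.59,-.1,.11])
for n in ["scene","side"]:
    z=np.load(n+"pl.npz");C=np.load(n+"0.npz")["C"].reshape(-1,3); C=C[np.isfinite(C[:,0])]
    L=(C-o)@A; h0=np.median(((z["I"]-o)@A)[:,2]); print(n,"h0",h0); L[:,2]-=h0
    def rect(k,lab):
        q=L[k]; rr=cv2.minAreaRect(q[:,:2].astype(np.float32)*1000)
        c=A@np.r_[np.array(rr[0])/1000,np.median(q[:,2])+h0]+o
        print(lab,k.sum(),np.round(rr[0],1),np.round(rr[1],1),round(rr[2],2),"zmed",np.median(q[:,2]),"world",c,"pctl y",np.percentile(q[:,1],[2,98]),"x",np.percentile(q[:,0],[2,98]))
    top=(abs(L[:,0])<.1)&(abs(L[:,2]-.055)<.006)
    ys=L[top&(abs(L[:,1])<.3),1]
    # split clusters
    s=np.sort(ys); cuts=np.where(np.diff(s)>.015)[0]; edges=[s[0]-.001]+[(s[i]+s[i+1])/2 for i in cuts]+[s[-1]+.001]
    for a,b in zip(edges,edges[1:]):
        k=top&(L[:,1]>a)&(L[:,1]<b)
        if k.sum()>50: rect(k,"top")
    k=(abs(L[:,2])<.003)&(abs(L[:,0])<.1)&(abs(L[:,1])<.26)
    rect(k,"deck")
```

```text
scene h0 -0.000519663777282269
top 176 [   5.7 -107.1] [ 31.8 123.7] 87.85 zmed 0.05470584785823575 world [ 0.5887 -0.2086  0.1615] pctl y [-0.1224 -0.0942] x [-0.0512  0.0668]
top 189 [  6.6 -23.5] [ 35.1 121.4] 87.87 zmed 0.05460334298989019 world [ 0.5768 -0.1258  0.1618] pctl y [-0.0382 -0.0078] x [-0.0505  0.065 ]
top 206 [ 5.2 94. ] [ 34.8 120.9] 89.64 zmed 0.05450298697193769 world [ 0.5579 -0.0099  0.1611] pctl y [0.0778 0.1091] x [-0.0494  0.0652]
top 196 [  4.9 193.7] [119.9  23.7] 1.11 zmed 0.05453094242116739 world [0.5425 0.0887 0.161 ] pctl y [0.1821 0.2052] x [-0.0512  0.0643]
deck 1120 [9.5 6. ] [158.  407.8] 1.52 zmed -7.145901857962065e-05 world [ 0.5978 -0.0928  0.1135] pctl y [-0.1867  0.2061] x [-0.0463  0.0836]
side h0 -0.0003599687983866992
top 370 [   2.7 -112.6] [119.6  32.6] 0.54 zmed 0.054719387166444616 world [ 0.5868 -0.2144  0.1604] pctl y [-0.128  -0.0979] x [-0.0552  0.0607]
top 341 [  2.5 -26.7] [ 33.3 119.9] 89.12 zmed 0.054655927283757656 world [ 0.5736 -0.1295  0.1603] pctl y [-0.0416 -0.0112] x [-0.0555  0.0606]
top 294 [ 2. 90.] [ 32.7 120. ] 88.14 zmed 0.05445948223037864 world [ 0.5556 -0.0142  0.1599] pctl y [0.0748 0.1047] x [-0.0555  0.0599]
top 254 [  2.5 190.2] [118.7  26.8] 0.04 zmed 0.05461142119197693 world [0.5408 0.0849 0.1602] pctl y [0.1786 0.2021] x [-0.0549  0.0594]
deck 2841 [4.5 3.2] [400.  154.7] 89.63 zmed 1.0752942184717989e-05 world [ 0.5937 -0.0962  0.1116] pctl y [-0.1922  0.1809] x [-0.0643  0.0785]
```

```bash
cat > plan.py <<'E'
from deck import *
np.set_printoptions(precision=3,suppress=True)
def state():
    s=r.sense(); return np.array(s["tool_pos"]),q2R(s["ee_rot"]),s
def go(P,Rt):
    """shift (cm) in tool axes after turning, and turn rotvec in tool axes"""
    p,R0,s=state()
    rv=R.from_matrix(R0.T@Rt).as_rotvec()
    print("turn",rv,"rows>=",np.abs(rv).max()/.12)
    print("shift cm before turn",R0.T@(P-p)*100,"| after turn",Rt.T@(P-p)*100)
def toolR(A,sgn=1):
    """tool for object axes A: tool y=-A.z, tool x=sgn*A.y"""
    y=-A[:,2];x=sgn*A[:,1];return np.c_[x,y,np.cross(x,y)]
GY=np.radians(73.5-90)
E
python3 - <<'E'
from plan import *
p,R0,s=state(); print(p);print(R0)
G=R.from_euler('z',GY).as_matrix()
for sg in (1,-1):
    print(sg); go(np.array([.4068,.2965,.17]),toolR(G,sg))
A=axes(np.radians(8.6)); print("gauge->deck",[R.from_matrix(toolR(G,sg).T@toolR(A,sg)).as_rotvec() for sg in (1,-1)])
print(s["joints"])
E
```

```text
[0.258 0.514 0.231]
[[ 0.448 -0.    -0.894]
 [ 0.894 -0.001  0.448]
 [-0.001 -1.     0.   ]]
1
turn [-0.    -0.177 -0.001] rows>= 1.473420857254549
shift cm before turn [-12.736   6.102 -23.076] | after turn [-16.601   6.092 -20.475]
-1
turn [ 0.001  2.965 -0.   ] rows>= 24.70651587075766
shift cm before turn [-12.736   6.102 -23.076] | after turn [16.601  6.092 20.475]
gauge->deck [array([-0.429, -0.431, -0.096]), array([ 0.429, -0.431,  0.096])]
[ 1.086  0.32   1.565 -0.     1.257 -0.02 ]
```

```bash
python3 -m pendant '[[[0,0,0,0,-0.0885,0,1],[0,0,0,0,-0.0885,0,1],[-1.66,0.4,-2.05,0,0,0,1],[-1.66,0.4,-2.05,0,0,0,1],[-1.66,0.4,-2.05,0,0,0,1],[-1.66,0.4,-2.05,0,0,0,1],[-1.66,0.4,-2.05,0,0,0,1],[-1.66,0.4,-2.05,0,0,0,1],[-1.66,0.4,-2.05,0,0,0,1],[-1.66,0.4,-2.05,0,0,0,1],[-1.66,0.4,-2.05,0,0,0,1],[-1.66,0.4,-2.05,0,0,0,1]]]'
python3 - <<'E'
from plan import *
f=cam("wrist");cv2.imwrite("pics/w1.png",f["img"]); C=cloud(f).reshape(-1,3);C=C[np.isfinite(C[:,0])]
g=C[(abs(C[:,0]-.41)<.09)&(abs(C[:,1]-.3)<.09)&(C[:,2]<.12)]
for lo,hi in [(.093,.11),(.055,.066),(.02,.05),(-.005,.01)]:
    q=g[(g[:,2]>lo)&(g[:,2]<hi)]
    if len(q)>5: print(lo,len(q),np.median(q[:,2]),cv2.minAreaRect(q[:,:2].astype(np.float32)*1000))
go(np.array([.4068,.2965,.17]),toolR(R.from_euler('z',GY).as_matrix()))
E
```

```text
t: 1.25
tool_pos: [0.4077, 0.2955, 0.1912]
ee_rot: [0.567, -0.566, -0.423, 0.423]
ft_force: [-0.3, 1.1, -0.3]
grip_width: 0.0857
0.093 1439 0.10137167170448494 ((406.1280517578125, 299.703369140625), (22.052629470825195, 50.55085754394531), 73.21002197265625)
0.055 2999 0.06131396278978529 ((405.53936767578125, 299.90167236328125), (88.25040435791016, 49.74818801879883), 73.41010284423828)
0.02 252 0.036833888143753823 ((384.3982238769531, 306.3653869628906), (87.33523559570312, 5.3962082862854), 73.26200103759766)
-0.005 16305 0.0036322886482016425 ((409.999267578125, 299.9964294433594), (179.99977111816406, 179.96571350097656), 89.98796081542969)
turn [ 0.002 -0.002 -0.004] rows>= 0.03024518586014594
shift cm before turn [0.367 2.031 0.39 ] | after turn [0.36  2.033 0.385]
```

View pics/w1.png

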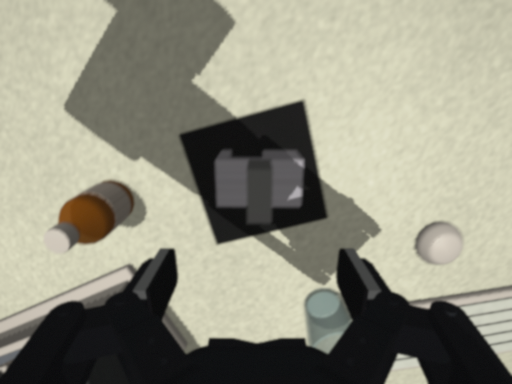

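```bash
cat > gz.py <<'E'
from plan import *
f=cam("wrist"); C=cloud(f).reshape(-1,3);C=C[np.isfinite(C[:,0])]
g=C[(abs(C[:,0]-.41)<.09)&(abs(C[:,1]-.3)<.09)&(C[:,2]<.12)]
for lo,hi in [(.093,.11),(.055,.066)]:
    q=g[(g[:,2]>lo)&(g[:,2]<hi)]
    if len(q)>5: print(lo,len(q),np.median(q[:,2]),cv2.minAreaRect(q[:,:2].astype(np.float32)*1000))
print(state()[0])
E
python3 -m pendant '[[[0,0,0,0,0,0,1],[0,0,0,0,0,0,1]]]'; python3 gz.py
```

```text
t: 1.47
tool_pos: [0.4072, 0.2966, 0.1913]
ee_rot: [0.567, -0.567, -0.423, 0.423]
ft_force: [-0.9, 0.8, 0.8]
grip_width: 0.0854
0.093 1449 0.10132485790761389 ((406.3374328613281, 299.6546325683594), (22.018510818481445, 51.05756378173828), 72.99662780761719)
0.055 3018 0.061321130179098626 ((405.73040771484375, 299.71942138671875), (87.97081756591797, 49.875091552734375), 73.31678009033203)
[0.407 0.297 0.191]
```

```bash
sed -i 's/73.5-90/73.2-90/' plan.py
python3 - <<'E'
from plan import *
go(np.array([.4062,.2992,.066]),toolR(R.from_euler('z',GY).as_matrix()))
E
```

```text
turn [-0.     0.005  0.001] rows>= 0.04403425449583432
shift cm before turn [ 0.168 12.544  0.135] | after turn [ 0.175 12.544  0.139]
```

```bash
python3 -m pendant '[[[0.17,1,0.14,0,0.005,0,1],[0,2,0,0,0,0,1],[0,2.5,0,0,0,0,1],[0,2.5,0,0,0,0,1],[0,2.5,0,0,0,0,1],[0,1.5,0,0,0,0,1],[0,0.5,0,0,0,0,1],[0,0,0,0,0,0,1],[0,0,0,0,0,0,1]]]'
python3 - <<'E'
from plan import *
go(np.array([.4062,.2992,.066]),toolR(R.from_euler('z',GY).as_matrix()))
f=cam("wrist");cv2.imwrite("pics/w2.png",f["img"])
E
```

```text
t: 2.27
tool_pos: [0.4063, 0.2995, 0.0666]
ee_rot: [0.567, -0.567, -0.422, 0.422]
ft_force: [0.2, 0.3, -0.2]
grip_width: 0.0853
turn [0.    0.001 0.001] rows>= 0.011562764341477369
shift cm before turn [-0.032  0.06   0.006] | after turn [-0.032  0.061  0.006]
```

View pics/w2.png

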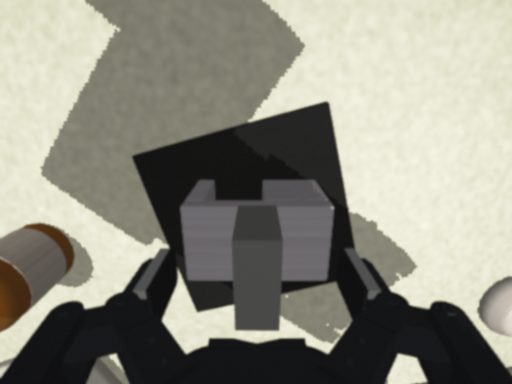

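```bash
python3 -m pendant '[[[0,0,0,0,0,0,0],[0,0,0,0,0,0,0],[0,0,0,0,0,0,0],[0,0,0,0,0,0,0],[0,0,0,0,0,0,0],[0,0,0,0,0,0,0],[0,0,0,0,0,0,0],[0,0,0,0,0,0,0]]]'
python3 - <<'E'
from plan import *
f=cam("wrist");cv2.imwrite("pics/w3.png",f["img"]); print(r.sense()["grip_width"])
E
```

```text
t: 2.98
tool_pos: [0.4067, 0.299, 0.0667]
ee_rot: [0.568, -0.568, -0.422, 0.421]
ft_force: [-0.0, 0.7, 3.1]
grip_width: 0.0214
0.021127494556765058
```

View pics/w3.png

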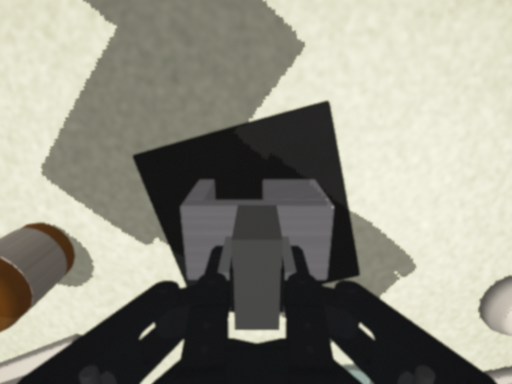

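```bash
python3 -m pendant '[[[0,-0.5,0,0,0,0,0],[0,-2,0,0,0,0,0],[0,-4,0,0,0,0,0],[0,-4,0,0,0,0,0],[0,-4,0,0,0,0,0],[0,-4,0,0,0,0,0],[0,-3.5,0,0,0,0,0],[0,0,0,-0.107,-0.109,-0.024,0],[0,0,0,-0.107,-0.109,-0.024,0],[0,0,0,-0.107,-0.109,-0.024,0],[0,0,0,-0.107,-0.109,-0.024,0],[0,0,0,0,0,0,0]]]'
cat >> plan.py <<'E'
A=axes(np.radians(8.6)); TR=toolR(A)
def over(top,h,dy=0,dx=0):
    "TCP for mouth at height h over top-centre, dy along row, dx upslope"
    return np.asarray(top)+A[:,2]*(h+.0165)+A[:,1]*(.014+dy)+A[:,0]*dx
E
python3 - <<'E'
from plan import *
go(over([.5567,-.010,.1605],.09),TR)
E
```

```text
t: 4.03
tool_pos: [0.4022, 0.2963, 0.2839]
ee_rot: [-0.395, 0.557, 0.601, -0.417]
ft_force: [-1.3, -0.8, -4.5]
grip_width: 0.0207
turn [-0.088 -0.079 -0.021] rows>= 0.7319671101784553
shift cm before turn [-30.619   5.201  -7.384] | after turn [-31.2     5.058  -4.481]
```

```bash
python3 -m pendant '[[[0,0,0,-0.088,-0.079,-0.021,0],[-1.5,0,0,0,0,0,0],[-3.5,0,0,0,0,0,0],[-3.5,0.5,-0.5,0,0,0,0],[-3.5,0.5,-0.5,0,0,0,0],[-3.5,0.5,-0.5,0,0,0,0],[-3.5,0.5,-0.5,0,0,0,0],[-3.5,0.5,-0.5,0,0,0,0],[-3.5,0.5,-0.5,0,0,0,0],[-3.5,0.5,-0.5,0,0,0,0],[-1.7,1.0,-0.98,0,0,0,0],[0,0.5,0,0,0,0,0]]]'
python3 - <<'E'
from plan import *
go(over([.5567,-.010,.1605],.09),TR)
E
```

```text
t: 5.03
tool_pos: [0.5155, -0.0048, 0.2588]
ee_rot: [-0.353, 0.553, 0.638, -0.403]
ft_force: [0.3, 0.4, -3.2]
grip_width: 0.0214
turn [ 0.004 -0.011 -0.   ] rows>= 0.09139372729714337
shift cm before turn [ 0.261 -0.057  0.539] | after turn [ 0.267 -0.055  0.536]
```

Now measure the deck from the wrist camera.

```bash
python3 -m pendant '[[[0.25,0,0.5,0.004,-0.011,0,0],[0,0,0,0,0,0,0],[0,0,0,0,0,0,0]]]'
cat > top.py <<'E'
from plan import *
import sys
def meas(name="w",save=None):
    f=cam(name)
    if save: cv2.imwrite("pics/"+save,f["img"])
    C=cloud(f); np.save("wc.npy",C); C=C.reshape(-1,3);C=C[np.isfinite(C[:,0])]
    o=np.array([.59,-.1,.11]); L=(C-o)@A
    reg=(abs(L[:,0])<.1)&(abs(L[:,1])<.26)
    # deck plane fit
    d=L[reg&(abs(L[:,2])<.008)]
    c=np.linalg.lstsq(np.c_[d[:,:2],np.ones(len(d))],d[:,2],rcond=None)[0]; 
    res=d[:,2]-np.c_[d[:,:2],np.ones(len(d))]@c; d=d[abs(res)<.003]
    c=np.linalg.lstsq(np.c_[d[:,:2],np.ones(len(d))],d[:,2],rcond=None)[0]
    print("deck",len(d),"slopes deg",np.degrees(c[:2]),"h0",c[2])
    hh=L[:,2]-c[2]-c[0]*L[:,0]-c[1]*L[:,1]
    top=reg&(abs(hh-.055)<.004)
    s=np.sort(L[top,1]); cuts=np.where(np.diff(s)>.012)[0]; e=[s[0]-.001]+[(s[i]+s[i+1])/2 for i in cuts]+[s[-1]+.001]
    for a,b in zip(e,e[1:]):
        k=top&(L[:,1]>a)&(L[:,1]<b)
        if k.sum()<40: continue
        q=L[k]; rr=cv2.minAreaRect(q[:,:2].astype(np.float32)*1000)
        print(k.sum(),"ctr",np.round(rr[0],1),"size",np.round(rr[1],1),round(rr[2],2),"y",np.round(1000*np.percentile(q[:,1],[0,1,99,100]),1),"x",np.round(1000*np.percentile(q[:,0],[1,99]),1),"h",np.median(hh[k]),"topworld",A@np.r_[np.array(rr[0])/1000,np.median(q[:,2])]+o)
if __name__=="__main__":
    meas(sys.argv[1],sys.argv[2] if len(sys.argv)>2 else None)
    p=state()[0]; print("TCP local",(p-np.array([.59,-.1,.11]))@A*1000, "t",state()[2]["t"])
E
python3 top.py wrist w4.png
```

```text
t: 5.28
tool_pos: [0.5073, 0.0019, 0.2564]
ee_rot: [-0.349, 0.547, 0.641, -0.409]
ft_force: [0.6, 0.9, -3.8]
grip_width: 0.021
deck 16243 slopes deg [-0.068  0.066] h0 -0.00027780138379262284
2780 ctr [   1.6 -109.8] size [119.8  32.4] 0.47 y [-126.1 -124.   -94.6  -93.5] x [-57.2  59. ] h 0.054747396931750354 topworld [ 0.585 -0.212  0.16 ]
2981 ctr [  1.6 -22.9] size [119.1  31.5] 0.54 y [-38.6 -37.4  -7.7  -7.1] x [-57.5  58.2] h 0.05479542375596404 topworld [ 0.572 -0.126  0.16 ]
1936 ctr [-24.4  92.5] size [67.6 30.1] 0.01 y [ 77.4  77.9 107.5 107.5] x [-58.1   8.7] h 0.054714578728171044 topworld [ 0.531 -0.015  0.149]
2535 ctr [  1.5 193.6] size [120.1  22.4] 0.54 y [181.9 182.6 203.5 204.5] x [-57.8  59.1] h 0.0549541594061082 topworld [0.539 0.088 0.16 ]
TCP local [  2.187 113.199 161.092] t 5.3333
```

View pics/w4.png

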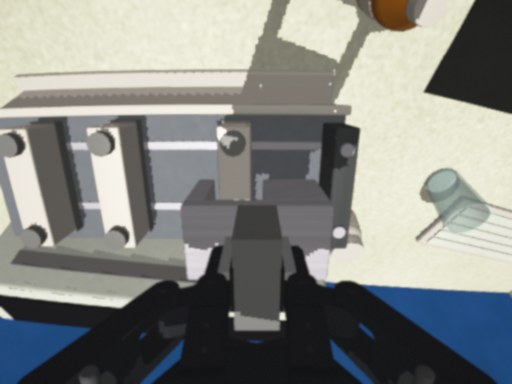

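Run:
```python
from plan import *
C=np.load("wc.npy").reshape(-1,3);p,R0,s=state()
T=(C-p)@R0*1000; T=T[np.isfinite(T[:,0])]
for lo,hi in [(-40,-25),(-2,12),(20,45),(46,58),(58,68)]:
    q=T[(abs(T[:,0])<60)&(abs(T[:,2])<60)&(T[:,1]>lo)&(T[:,1]<hi)]
    if len(q)>20: print(lo,len(q),"med y",np.median(q[:,1]),"x",np.percentile(q[:,0],[0,1,99,100]),"z",np.percentile(q[:,2],[1,99]))
q=T[(abs(T[:,0])<60)&(T[:,2]>15)&(T[:,2]<40)&(T[:,1]>8)&(T[:,1]<62)]
print(np.histogram(q[:,0],np.arange(-50,52,4)))
```

```text
-40 5911 med y -34.512340769487984 x [-24.44  -21.335  21.336  24.416] z [-23.394  26.177]
-2 6279 med y 5.525710261806187 x [-44.121 -43.034  43.349  44.392] z [-21.425  26.276]
20 1000 med y 31.572040362858203 x [-43.379 -42.799  43.153  44.053] z [19.965 26.503]
46 387 med y 51.94138890953513 x [-43.298 -42.494  43.038  43.881] z [13.688 26.465]
58 86 med y 59.83208380293878 x [-42.918 -42.264  42.209  42.937] z [10.518 26.498]
(array([  0,  53, 152, 156, 210,  31,  30,  29,  28,  30,  32,  30,  25,
        93, 156, 153, 154, 159, 151, 157, 158, 153, 153,  64,   0]), array([-50, -46, -42, -38, -34, -30, -26, -22, -18, -14, -10,  -6,  -2,
         2,   6,  10,  14,  18,  22,  26,  30,  34,  38,  42,  46,  50]))
```

```bash
python3 - <<'E'
from plan import *
print(R.from_matrix(state()[1].T@TR).as_rotvec(), (state()[0]-np.array([.59,-.1,.11]))@A*1000)
E
python3 -m pendant '[[[-0.4,0,0,0,0,0,0],[-0.26,0.5,0,0,0,0,0],[0,1,0,0,0,0,0],[0,1,0,0,0,0,0],[0,1,0,0,0,0,0],[0,0.5,0,0,0,0,0],[0,0,0,0,0,0,0],[0,0,0,0,0,0,0]]]'
python3 top.py wrist w5.png
python3 - <<'E'
from plan import *
print(R.from_matrix(state()[1].T@TR).as_rotvec(), (state()[0]-np.array([.59,-.1,.11]))@A*1000)
E
```

```text
[0.    0.008 0.003] [  2.187 113.199 161.092]
t: 6.0
tool_pos: [0.5261, -0.0028, 0.22]
ee_rot: [-0.349, 0.548, 0.641, -0.409]
ft_force: [0.4, -0.4, -2.8]
grip_width: 0.0213
deck 18298 slopes deg [-0.017  0.059] h0 -0.00021624566866617698
1941 ctr [   4.  -107.3] size [116.1  27. ] 0.09 y [-120.8 -118.1  -94.4  -93.8] x [-47.3  60.2] h 0.05456732684415423 topworld [ 0.587 -0.209  0.161]
3942 ctr [  1.6 -23.2] size [119.9  31.3] 0.0 y [-38.8 -37.4  -8.1  -7.5] x [-57.5  58.1] h 0.05475412194667529 topworld [ 0.572 -0.126  0.16 ]
2042 ctr [-31.6  90.2] size [54.4 34.7] 0.52 y [ 72.9  77.9 107.6 107.7] x [-58.3  -5. ] h 0.05472128688692629 topworld [ 0.525 -0.019  0.146]
3884 ctr [  0.6 193.2] size [118.6  23. ] 0.06 y [181.7 182.1 203.9 204.7] x [-57.9  58. ] h 0.054922077338694204 topworld [0.539 0.088 0.16 ]
TCP local [  2.859 105.58  120.73 ] t 6.05
[0.001 0.007 0.002] [  2.859 105.58  120.73 ]
```

View pics/w5.png

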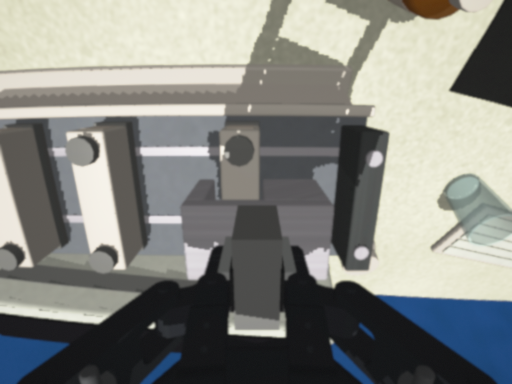

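```bash
python3 -m pendant '[[[0.1,0,0,0,0.007,0.002,0],[0,0.3,0,0,0,0,0],[0,0.6,0,0,0,0,0],[0,0.8,0,0,0,0,0],[0,0.8,0,0,0,0,0],[0,0.8,0,0,0,0,0],[0,0.6,0,0,0,0,0],[0,0.3,0,0,0,0,0],[0,0,0,0,0,0,0]]]'
cat > st.py <<'E'
from plan import *
p,R0,s=state()
print("turn err",R.from_matrix(R0.T@TR).as_rotvec(),"local",(p-np.array([.59,-.1,.11]))@A*1000,"F deck axes",A.T@s["ft_force"],"M tool",R0.T@s["torque"],"t",s["t"],"w",s["grip_width"])
E
python3 st.py
```

```text
t: 6.8
tool_pos: [0.5434, 0.0008, 0.1815]
ee_rot: [-0.351, 0.55, 0.639, -0.407]
ft_force: [0.4, -0.1, -3.2]
grip_width: 0.0212
turn err [-0.001 -0.     0.   ] local [  2.16  106.652  77.886] F deck axes [-1.033 -0.157 -3.032] M tool [ 0.463 -0.017  0.021] t 6.8 w 0.021218958801968224
```

```bash
python3 -m pendant '[[[0,0.2,0,0,0,0,0],[0,0.2,0,0,0,0,0],[0,0.1,0,0,0,0,0],[0,0.1,0,0,0,0,0],[0,0.0,0,0,0,0,0],[0,0,0,0,0,0,0]]]'; python3 st.py
```

```text
t: 7.3
tool_pos: [0.5461, 0.0011, 0.1774]
ee_rot: [-0.35, 0.55, 0.64, -0.407]
ft_force: [-0.7, 0.2, -3.4]
grip_width: 0.0212
turn err [ 0.001 -0.    -0.   ] local [  2.885 106.555  73.053] F deck axes [-2.082  0.322 -2.825] M tool [ 0.506  0.029 -0.007] t 7.3 w 0.021150632452072358
```

```bash
python3 -m pendant '[[[0,0.08,-0.05,0,0,0,0],[0,0,0,0,0,0,0],[0,0,0,0,0,0,0]]]'; python3 st.py;python3 -m pendant '[[[0,0.08,0,0,0,0,0],[0,0,0,0,0,0,0],[0,0,0,0,0,0,0]]]'; python3 st.py
```

```text
t: 7.55
tool_pos: [0.5469, 0.0012, 0.1769]
ee_rot: [-0.35, 0.55, 0.64, -0.407]
ft_force: [0.9, -0.7, -3.5]
grip_width: 0.0215
turn err [ 0.001 -0.    -0.   ] local [  3.388 106.538  72.192] F deck axes [-0.769 -0.836 -3.46 ] M tool [ 0.53  -0.006  0.051] t 7.55 w 0.02147737867139284
t: 7.8
tool_pos: [0.5471, 0.0013, 0.1766]
ee_rot: [-0.35, 0.55, 0.64, -0.407]
ft_force: [-4.8, -0.8, 3.2]
grip_width: 0.0212
turn err [ 0.002 -0.    -0.   ] local [  3.437 106.557  71.916] F deck axes [-3.03  -0.08   4.974] M tool [ 0.7   -0.001  0.062] t 7.8 w 0.021172707154045498
```

```bash
python3 -m pendant '[[[0.15,-0.03,0,0,0,0,0],[0.3,0,0,0,0,0,0],[0.3,0,0,0,0,0,0],[0.3,0,0,0,0,0,0],[0.3,0,0,0,0,0,0],[0.3,0,0,0,0,0,0],[0.3,0,0,0,0,0,0],[0.3,0,0,0,0,0,0],[0.25,0,0,0,0,0,0],[0.2,0,0,0,0,0,0],[0,0,0,0,0,0,0]]]'; python3 st.py
```

```text
t: 8.72
tool_pos: [0.5435, 0.0276, 0.1768]
ee_rot: [-0.349, 0.551, 0.64, -0.407]
ft_force: [-2.8, -4.2, 2.7]
grip_width: 0.0214
turn err [ 0.002  0.001 -0.001] local [  3.813 133.111  71.924] F deck axes [-1.972 -3.735  3.857] M tool [ 0.657 -0.023  0.943] t 8.7167 w 0.021419739390511665
```

```bash
python3 -m pendant '[[[0.12,0,0,0,0,0,0],[0.12,0,0,0,0,0,0],[0.1,0,0,0,0,0,0],[0,0,0,0,0,0,0]]]'; python3 st.py; python3 -m pendant '[[[0.08,0,0,0,0,0,0],[0,0,0,0,0,0,0]]]'; python3 st.py
```

```text
t: 9.05
tool_pos: [0.5429, 0.0307, 0.1768]
ee_rot: [-0.349, 0.551, 0.64, -0.407]
ft_force: [-2.6, -5.8, 1.8]
grip_width: 0.0213
turn err [ 0.002  0.001 -0.002] local [  3.76  136.304  71.92 ] F deck axes [-2.364 -5.361  3.136] M tool [ 0.743 -0.058  1.057] t 9.05 w 0.021329983212090866
t: 9.22
tool_pos: [0.5429, 0.0315, 0.1768]
ee_rot: [-0.349, 0.551, 0.64, -0.407]
ft_force: [-3.0, -6.2, 1.6]
grip_width: 0.0214
turn err [ 0.002  0.001 -0.002] local [  3.799 137.049  71.917] F deck axes [-2.867 -5.677  3.123] M tool [0.692 0.05  1.052] t 9.2167 w 0.021355167063955502
```

```bash
python3 -m pendant '[[[0.08,0,0,0,0,0,0],[0,0,0,0,0,0,0]]]'; python3 st.py;  python3 -m pendant '[[[0.08,0,0,0,0,0,0],[0,0,0,0,0,0,0]]]'; python3 st.py; python3 top.py wrist w6.png
```

```text
t: 9.38
tool_pos: [0.5427, 0.0322, 0.1768]
ee_rot: [-0.349, 0.551, 0.639, -0.407]
ft_force: [-2.4, -6.2, 2.1]
grip_width: 0.0213
turn err [ 0.002  0.001 -0.002] local [  3.784 137.8    71.917] F deck axes [-2.068 -5.751  3.312] M tool [0.753 0.016 1.121] t 9.3833 w 0.02129679747786286
t: 9.55
tool_pos: [0.5426, 0.0329, 0.1768]
ee_rot: [-0.349, 0.551, 0.639, -0.407]
ft_force: [-2.4, -6.1, 1.3]
grip_width: 0.0212
turn err [ 0.002  0.001 -0.002] local [  3.759 138.492  71.921] F deck axes [-2.441 -5.661  2.574] M tool [ 0.7   -0.047  1.305] t 9.55 w 0.021231759792311098
deck 23541 slopes deg [0.011 0.071] h0 -0.0002039602056583004
4772 ctr [  1.3 -22.5] size [119.4  31.9] 0.1 y [-38.4 -36.2  -7.4  -6.5] x [-56.4  58.5] h 0.05469446257620108 topworld [ 0.572 -0.126  0.16 ]
7170 ctr [ -8.4 149.7] size [109.7 101.1] 89.85 y [ 94.8 104.7 203.5 204.5] x [-58.5  37.2] h 0.05484658354178319 topworld [0.537 0.043 0.156]
TCP local [  3.803 138.463  71.935] t 9.6
```

View pics/w6.png

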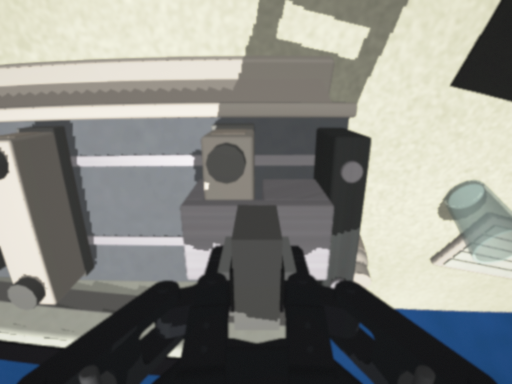

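```bash
for i in 1 2; do python3 -m pendant '[[[0.06,0,0,0,0,0,0],[0,0,0,0,0,0,0]]]'>/dev/null; python3 st.py; done
```

```text
turn err [ 0.002  0.001 -0.003] local [  3.798 138.563  71.939] F deck axes [-2.211 -8.869  4.016] M tool [ 0.809 -0.019  1.78 ] t 9.7667 w 0.021335447487295465
turn err [ 0.002  0.002 -0.004] local [  3.814 138.615  71.918] F deck axes [ -2.889 -11.628   3.018] M tool [ 0.855 -0.112  2.153] t 9.9333 w 0.02120443393111201
```

```bash
python3 -m pendant '[[[0.06,0,0,0,0,0,0],[0.06,0,0,0,0,0,0],[0.05,0,0,0,0,0,0],[0,0,0,0,0,0,0],[0,0,0,0,0,0,0]]]'; python3 st.py
```

```text
t: 10.35
tool_pos: [0.5426, 0.0332, 0.1769]
ee_rot: [-0.347, 0.552, 0.639, -0.408]
ft_force: [-1.4, -20.6, 1.5]
grip_width: 0.0212
turn err [ 0.003  0.003 -0.006] local [  3.878 138.746  71.987] F deck axes [ -3.406 -20.12    3.292] M tool [0.989 0.01  3.527] t 10.35 w 0.021213146583885456
```

```bash
python3 -m pendant '[[[0,0,0,0,0,0,0],[0,0,0,0,0,0,0],[0,0,0,0,0,0,0],[0,0,0,0,0,0,0],[-0.1,0,0,0,0,0,0],[-0.1,0,0,0,0,0,0],[-0.1,-0.02,0,0,0,0,0],[-0.1,0,0,0,0,0,0],[-0.1,0,0,0,0,0,0],[-0.1,0,0,0,0,0,0],[0,0,0,0,0,0,0]]]'; python3 st.py
```

```text
t: 11.27
tool_pos: [0.5427, 0.0313, 0.1768]
ee_rot: [-0.35, 0.55, 0.64, -0.407]
ft_force: [-2.6, 3.9, 2.9]
grip_width: 0.0216
turn err [ 0.001 -0.001  0.001] local [  3.574 136.854  71.985] F deck axes [-0.544  4.277  3.422] M tool [ 0.3   -0.041 -0.523] t 11.2667 w 0.02157848992192933
```

```bash
python3 -m pendant '[[[0,-0.1,0,0,0,0,0],[0,-0.1,0,0,0,0,0],[0,0,0,0,0,0,0]]]'; python3 st.py;  python3 top.py wrist w7.png
```

```text
t: 11.52
tool_pos: [0.5413, 0.0304, 0.1778]
ee_rot: [-0.35, 0.55, 0.639, -0.407]
ft_force: [-1.3, 0.3, -3.7]
grip_width: 0.021
turn err [-0. -0. -0.] local [  2.679 136.252  73.525] F deck axes [-2.679  0.52  -2.837] M tool [0.506 0.048 0.034] t 11.5167 w 0.021006023195087254
deck 23113 slopes deg [-0.011  0.062] h0 -0.00018562876276768947
5049 ctr [  1.5 -22.5] size [ 31.7 120.2] 89.81 y [-38.5 -36.5  -7.5  -6.6] x [-57.   58.3] h 0.05469487135920383 topworld [ 0.572 -0.126  0.16 ]
7089 ctr [ -7.9 148.6] size [102.  111.6] 0.01 y [ 92.8 103.  203.6 204.4] x [-58.4  37.4] h 0.0548549251936961 topworld [0.538 0.042 0.156]
TCP local [  2.753 136.198  73.521] t 11.5667
```

View pics/w7.png

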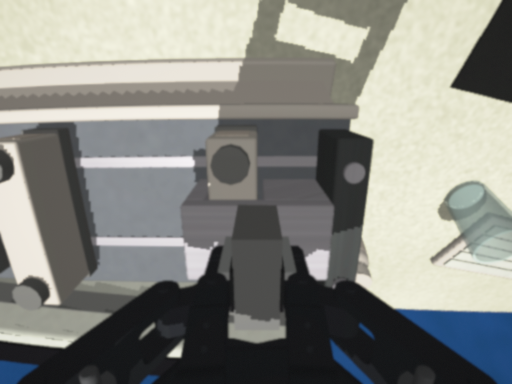

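```bash
python3 -m pendant '[[[-0.07,-0.4,0,0,0,0,0],[0,-0.8,0,0,0,0,0],[0,-1,0,0,0,0,0],[0,-1.5,0,0,0,0,0],[0,-1.8,0,0,0,0,0],[-0.5,-1.5,0,0,0,0,0],[-2,-1,0,0,0,0,0],[-2.5,0,0,0,0,0,0],[-2.5,0,0,0,0,0,0],[-2.5,0,0,0,0,0,0],[-0.5,0,0,0,0,0,0],[0,0,0,0,0,0,0]]]'; python3 st.py;python3 -m pendant '[[[0,0,0,0,0,0,0]]]';  python3 top.py wrist w8.png
```

```text
t: 12.57
tool_pos: [0.5241, -0.0807, 0.2518]
ee_rot: [-0.35, 0.552, 0.639, -0.406]
ft_force: [-0.0, 0.8, -3.4]
grip_width: 0.0211
turn err [ 0.002 -0.003 -0.002] local [  3.472  28.904 154.797] F deck axes [-1.367  0.759 -3.152] M tool [ 0.554 -0.046 -0.005] t 12.5667 w 0.02113796608427103
t: 12.65
tool_pos: [0.5236, -0.079, 0.2512]
ee_rot: [-0.35, 0.55, 0.639, -0.407]
ft_force: [-0.3, 0.6, -3.8]
grip_width: 0.0213
deck 20227 slopes deg [-0.011  0.104] h0 -0.0002551655576887974
3078 ctr [   1.6 -110. ] size [ 31.1 119.3] 89.99 y [-125.5 -124.4  -95.   -94.4] x [-57.3  58.3] h 0.054854744898210336 topworld [ 0.585 -0.212  0.16 ]
1504 ctr [-23.2 -23.7] size [69.  30.5] 0.05 y [-39.  -38.   -8.6  -8.5] x [-57.6   5.4] h 0.05475754179331015 topworld [ 0.55 -0.13  0.15]
3100 ctr [  1.3 121.5] size [119.8  30.8] 0.64 y [105.7 106.4 135.9 136.5] x [-58.   57.7] h 0.05474716725482835 topworld [0.55  0.017 0.16 ]
2912 ctr [  1. 193.] size [119.6  23.5] 0.23 y [181.2 181.9 203.6 204.8] x [-57.8  59. ] h 0.054807300031229036 topworld [0.539 0.088 0.16 ]
TCP local [  2.942  31.206 154.25 ] t 12.7
```

View pics/w8.png

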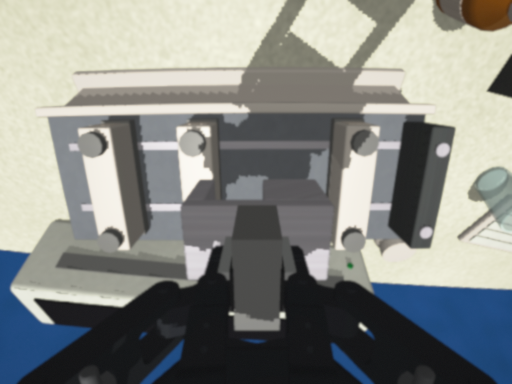

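```bash
python3 -m pendant '[[[-1.5,0,0,0,0,0,0],[-1.76,0,0,0,0,0,0],[-0.8,0.5,0,0,0,0,0],[0,1,0,0,0,0,0],[0,1,0,0,0,0,0],[0,0.7,0,0,0,0,0],[0,0.2,0,0,0,0,0],[0,0,0,0,0,0,0],[0,0,0,0,0,0,0]]]'; python3 top.py wrist w9.png; python3 st.py
```

```text
t: 13.45
tool_pos: [0.5443, -0.1165, 0.2197]
ee_rot: [-0.35, 0.55, 0.64, -0.407]
ft_force: [0.5, -0.3, -3.3]
grip_width: 0.0212
deck 23484 slopes deg [0.006 0.117] h0 -0.00019948558049675405
3998 ctr [   1.5 -110.1] size [119.3  30.7] 0.0 y [-125.5 -124.6  -95.2  -94.8] x [-57.3  57.4] h 0.05485099069851587 topworld [ 0.585 -0.212  0.16 ]
2023 ctr [-31.  -28.6] size [48.1 54.5] 89.93 y [-52.6 -38.3  -9.   -4.5] x [-57.5  -4.4] h 0.054721000573947916 topworld [ 0.544 -0.136  0.146]
3980 ctr [  1.3 121.2] size [ 31.5 120. ] 90.0 y [105.4 106.2 135.5 136.9] x [-58.1  58.3] h 0.05471347302755601 topworld [0.55  0.017 0.16 ]
2798 ctr [  1.6 192.7] size [120.4  23.6] 0.4 y [180.7 181.5 203.5 204.7] x [-56.3  59.3] h 0.05464918567532638 topworld [0.54  0.087 0.16 ]
TCP local [  3.458  -9.699 119.935] t 13.5
turn err [0.001 0.    0.   ] local [  3.458  -9.699 119.935] F deck axes [-0.443  0.179 -3.26 ] M tool [ 0.452 -0.01   0.024] t 13.5 w 0.021403796346071764
```

View pics/w9.png

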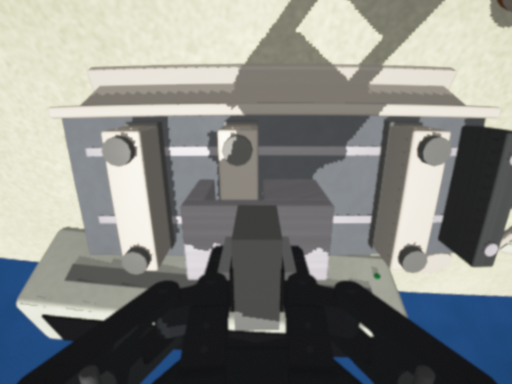

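```bash
python3 -m pendant '[[[0,0.3,0.1,0,0,0,0],[0,0.7,0,0,0,0,0],[0,0.9,0,0,0,0,0],[0,0.9,0,0,0,0,0],[0,0.8,0,0,0,0,0],[0,0.5,0,0,0,0,0],[0,0.25,0,0,0,0,0],[0,0.15,0,0,0,0,0],[0,0.1,0,0,0,0,0],[0,0.05,0,0,0,0,0],[0,0,0,0,0,0,0],[0,0,0,0,0,0,0]]]'; python3 st.py
```

```text
t: 14.5
tool_pos: [0.563, -0.1143, 0.1778]
ee_rot: [-0.35, 0.55, 0.64, -0.407]
ft_force: [-0.2, -0.1, -3.6]
grip_width: 0.021
turn err [ 0.002 -0.    -0.   ] local [  2.486 -10.127  73.65 ] F deck axes [-1.684 -0.089 -3.189] M tool [ 0.51  -0.003  0.015] t 14.5 w 0.021043552907754164
```

```bash
python3 -m pendant '[[[0,0.15,0,0,0,0,0],[0,0.08,0,0,0,0,0],[0,0,0,0,0,0,0],[0,0,0,0,0,0,0]]]'; python3 st.py
```

```text
t: 14.83
tool_pos: [0.5638, -0.1142, 0.1761]
ee_rot: [-0.35, 0.551, 0.64, -0.407]
ft_force: [-4.7, -0.1, 2.1]
grip_width: 0.0208
turn err [ 0.002 -0.    -0.001] local [  2.573 -10.172  71.75 ] F deck axes [-3.372  0.632  3.858] M tool [ 0.761 -0.031  0.063] t 14.8333 w 0.020769710495791165
```

```bash
python3 -m pendant '[[[0.2,-0.02,0,0,0,0,0],[0.5,0,0,0,0,0,0],[0.7,0,0,0,0,0,0],[0.7,0,0,0,0,0,0],[0.7,0,0,0,0,0,0],[0.7,0,0,0,0,0,0],[0.7,0,0,0,0,0,0],[0.7,0,0,0,0,0,0],[0.7,0,0,0,0,0,0],[0.5,0,0,0,0,0,0],[0.3,0,0,0,0,0,0],[0,0,0,0,0,0,0]]]'; python3 st.py
```

```text
t: 15.83
tool_pos: [0.5547, -0.051, 0.1764]
ee_rot: [-0.349, 0.551, 0.64, -0.407]
ft_force: [-3.6, -4.0, 3.5]
grip_width: 0.0215
turn err [ 0.003  0.001 -0.002] local [ 3.039 53.72  71.821] F deck axes [-2.237 -3.41   4.949] M tool [ 0.727 -0.037  0.74 ] t 15.8333 w 0.021455418203310782
```

```bash
python3 -m pendant '[[[0.2,0,0,0,0,0,0],[0.2,0,0,0,0,0,0],[0.15,0,0,0,0,0,0],[0.1,0,0,0,0,0,0],[0,0,0,0,0,0,0],[0,0,0,0,0,0,0]]]'; python3 st.py;  python3 top.py wrist w10.png
```

```text
t: 16.33
tool_pos: [0.5538, -0.0452, 0.1764]
ee_rot: [-0.349, 0.551, 0.64, -0.407]
ft_force: [-3.7, -5.3, 3.5]
grip_width: 0.0213
turn err [ 0.003  0.001 -0.002] local [ 3.007 59.643 71.811] F deck axes [-2.551 -4.686  5.053] M tool [ 0.774 -0.087  1.023] t 16.3333 w 0.02126687555442619
deck 29938 slopes deg [0.011 0.09 ] h0 -0.0002006476408561489
3485 ctr [   1.9 -109.3] size [119.2  31.4] 0.01 y [-125.  -121.7  -94.5  -93.6] x [-52.7  59.2] h 0.054627766146105296 topworld [ 0.585 -0.211  0.16 ]
7988 ctr [-7.6 76.3] size [120.5 102.2] 89.97 y [ 16.1  27.4 135.4 136.6] x [-58.3  38.5] h 0.054760304702437215 topworld [ 0.549 -0.029  0.156]
5656 ctr [  1.3 192.9] size [ 23.8 119.9] 89.98 y [181.  181.8 203.5 204.7] x [-57.9  58.7] h 0.05479924625663848 topworld [0.539 0.087 0.16 ]
TCP local [ 3.017 59.645 71.8  ] t 16.3833
```

View pics/w10.png

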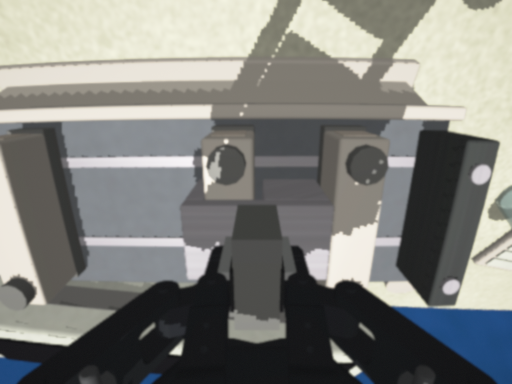

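```bash
python3 -m pendant '[[[0.08,0,0,0,0,0,0],[0.08,0,0,0,0,0,0],[0,0,0,0,0,0,0]]]' | grep xx; python3 st.py;  python3 -m pendant '[[[0.06,0,0,0,0,0,0],[0,0,0,0,0,0,0]]]'|grep xx; python3 st.py
```

```text
turn err [ 0.003  0.001 -0.002] local [ 3.028 61.127 71.818] F deck axes [-3.491 -6.02   4.954] M tool [ 0.769 -0.015  1.108] t 16.6333 w 0.021188738018309953
turn err [ 0.003  0.001 -0.002] local [ 3.022 61.674 71.834] F deck axes [-3.092 -6.537  4.743] M tool [0.757 0.008 1.102] t 16.8 w 0.021149666174873436
```

```bash
python3 -m pendant '[[[0.04,0,0,0,0,0,0],[0,0,0,0,0,0,0]]]' | grep xx; python3 st.py
```

```text
turn err [ 0.003  0.001 -0.003] local [ 3.012 62.054 71.816] F deck axes [-3.283 -5.751  4.11 ] M tool [ 0.777 -0.072  1.187] t 16.9667 w 0.02159624851319879
```

```bash
python3 -m pendant '[[[0.04,0,0,0,0,0,0],[0,0,0,0,0,0,0]]]' | grep xx; python3 st.py
```

```text
turn err [ 0.003  0.001 -0.003] local [ 3.015 62.422 71.804] F deck axes [-2.695 -5.625  4.374] M tool [ 0.833 -0.025  1.167] t 17.1333 w 0.021514393148558617
```

```bash
python3 -m pendant '[[[0.04,0,0,0,0,0,0],[0,0,0,0,0,0,0]]]' | grep xx; python3 st.py
```

```text
turn err [ 0.003  0.001 -0.003] local [ 3.008 62.549 71.828] F deck axes [-3.998 -7.195  4.137] M tool [ 0.908 -0.049  1.354] t 17.3 w 0.02116206345572509
```

```bash
python3 -m pendant '[[[0.04,0,0,0,0,0,0],[0,0,0,0,0,0,0]]]' | grep xx; python3 st.py
```

```text
turn err [ 0.003  0.001 -0.004] local [ 3.014 62.582 71.805] F deck axes [-3.458 -9.259  4.119] M tool [ 0.976 -0.053  1.659] t 17.4667 w 0.021528807908114025
```

```bash
python3 -m pendant '[[[0.02,0,0,0,0,0,0],[0,0,0,0,0,0,0],[0,0,0,0,0,0,0],[0,0,0,0,0,0,0]]]' | grep xx; python3 st.py
```

```text
turn err [ 0.003  0.001 -0.004] local [ 3.024 62.593 71.799] F deck axes [-3.658 -8.951  4.577] M tool [ 0.993 -0.054  1.788] t 17.8 w 0.021088626613512868
```

```bash
python3 -m pendant '[[[0,0,0,0,0,0,0],[0,0,0,0,0,0,0],[0,0,0,0,0,0,0],[-0.1,0,0,0,0,0,0],[-0.05,-0.1,0,0,0,0,0],[-0.05,-0.07,0,0,0,0,0],[-0.1,0,0,0,0,0,0],[-0.1,0,0,0,0,0,0],[-0.05,0,0,0,0,0,0],[0,0,0,0,0,0,0]]]' | grep xx; python3 st.py
```

```text
turn err [-0.    -0.001  0.001] local [ 1.842 60.279 72.673] F deck axes [-1.291  0.33  -3.131] M tool [0.45  0.006 0.054] t 18.6333 w 0.021244617088174256
```

```bash
python3 -m pendant '[[[-0.06,-0.4,0,0,0,0,0],[0,-0.8,0,0,0,0,0],[0,-1.2,0,0,0,0,0],[0,-1.6,0,0,0,0,0],[0,-1.8,0,0,0,0,0],[-0.5,-1.5,0,0,0,0,0],[-2,-0.8,0,0,0,0,0],[-3,0,0,0,0,0,0],[-3,0,0,0,0,0,0],[-3,0,0,0,0,0,0],[-2.5,0,0,0,0,0,0],[-1,0,0,0,0,0,0]]]' | grep xx; python3 -m pendant '[[[0,0,0,0,0,0,0],[0,0,0,0,0,0,0]]]' | grep xx; python3 top.py wrist w11.png; python3 st.py
```

```text
deck 17475 slopes deg [-0.035  0.138] h0 -0.00017683520414827735
1891 ctr [ -25.1 -110.6] size [65.  30.1] 0.31 y [-125.9 -125.2  -95.9  -95.4] x [-57.    6.7] h 0.054808761580278975 topworld [ 0.561 -0.216  0.149]
3092 ctr [ 1.3 45.1] size [118.6  31.2] 0.13 y [29.4 30.  59.5 60.7] x [-57.4  57.4] h 0.05476059849504098 topworld [ 0.562 -0.059  0.16 ]
2930 ctr [  0.7 120.9] size [119.3  31.7] 0.61 y [105.  105.8 135.4 137.2] x [-58.   57.9] h 0.05464138645393006 topworld [0.55  0.016 0.16 ]
TCP local [  1.756 -89.719 154.138] t 19.85
turn err [ 0.    -0.     0.001] local [  1.756 -89.719 154.138] F deck axes [-1.229 -1.237 -3.23 ] M tool [ 0.497  0.009 -0.015] t 19.85 w 0.021206877037127675
```

View pics/w11.png

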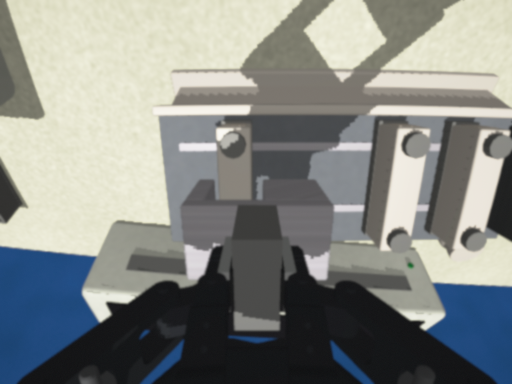

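```bash
python3 -m pendant '[[[-0.4,0.3,0,0,0,0,0],[-0.26,0.8,0,0,0,0,0],[0,1,0,0,0,0,0],[0,0.8,0,0,0,0,0],[0,0.5,0,0,0,0,0],[0,0.1,0,0,0,0,0],[0,0,0,0,0,0,0],[0,0,0,0,0,0,0]]]' | grep xx; python3 top.py wrist w12.png; python3 st.py
```

```text
deck 20387 slopes deg [-0.019  0.156] h0 -0.00014028877069123741
1987 ctr [ -30.4 -111.5] size [58.9 53.5] 30.81 y [-137.3 -125.3  -96.   -75.9] x [-58.1  -5.5] h 0.05478375947533707 topworld [ 0.557 -0.218  0.146]
3952 ctr [ 1.5 45. ] size [119.7  31.7] 0.15 y [29.1 30.1 59.5 61. ] x [-57.6  57.7] h 0.05465616659976684 topworld [ 0.562 -0.059  0.16 ]
1374 ctr [ 10.3 115.3] size [101.9  21.6] 1.32 y [104.6 105.4 123.7 126.7] x [-30.9  59.8] h 0.05441886996634435 topworld [0.559 0.012 0.164]
TCP local [  2.479 -97.328 119.186] t 20.5667
turn err [ 0.002 -0.    -0.   ] local [  2.479 -97.328 119.186] F deck axes [-1.583  0.394 -2.511] M tool [ 0.486  0.024 -0.026] t 20.5667 w 0.021002744090548562
```

View pics/w12.png

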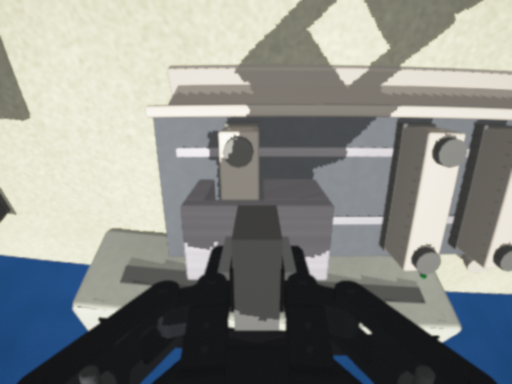

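```bash
python3 -m pendant '[[[0.07,0.3,0,0,0,0,0],[0,0.7,0,0,0,0,0],[0,0.9,0,0,0,0,0],[0,0.9,0,0,0,0,0],[0,0.8,0,0,0,0,0],[0,0.5,0,0,0,0,0],[0,0.25,0,0,0,0,0],[0,0.15,0,0,0,0,0],[0,0.1,0,0,0,0,0],[0,0.1,0,0,0,0,0],[0,0,0,0,0,0,0],[0,0,0,0,0,0,0]]]' | grep xx; python3 st.py
```

```text
turn err [ 0.001 -0.    -0.   ] local [  2.399 -96.625  72.237] F deck axes [-0.678  0.193 -2.293] M tool [ 0.504  0.052 -0.019] t 21.5667 w 0.02124823184697783
```

```bash
python3 -m pendant '[[[0,0.09,0,0,0,0,0],[0,0,0,0,0,0,0],[0,0,0,0,0,0,0]]]' | grep xx; python3 st.py
```

```text
turn err [ 0.002 -0.    -0.001] local [  2.541 -96.691  71.65 ] F deck axes [-1.811  0.797  2.023] M tool [ 0.583  0.007 -0.01 ] t 21.8167 w 0.021556491351100215
```

```bash
python3 -m pendant '[[[0.2,0.02,0,0,0,0,0],[0.5,0,0,0,0,0,0],[0.8,0,0,0,0,0,0],[0.8,0,0,0,0,0,0],[0.8,0,0,0,0,0,0],[0.8,0,0,0,0,0,0],[0.8,0,0,0,0,0,0],[0.8,0,0,0,0,0,0],[0.8,0,0,0,0,0,0],[0.6,0,0,0,0,0,0],[0.4,0,0,0,0,0,0],[0,0,0,0,0,0,0]]]' | grep xx; python3 st.py
```

```text
turn err [ 0.003  0.001 -0.003] local [  3.05  -24.312  71.716] F deck axes [-2.595 -3.028  4.75 ] M tool [ 0.827 -0.058  0.721] t 22.8167 w 0.021517053402160726
```

```bash
python3 -m pendant '[[[0.2,0,0,0,0,0,0],[0.2,0,0,0,0,0,0],[0.2,0,0,0,0,0,0],[0.15,0,0,0,0,0,0],[0.1,0,0,0,0,0,0],[0,0,0,0,0,0,0],[0,0,0,0,0,0,0]]]' | grep xx; python3 st.py; python3 top.py wrist w13.png
```

```text
turn err [ 0.003  0.001 -0.004] local [  2.985 -16.6    71.692] F deck axes [-3.148 -4.93   4.388] M tool [ 0.933 -0.076  0.986] t 23.4 w 0.021163912550887575
deck 33215 slopes deg [0.007 0.112] h0 -0.00018468092717838593
8010 ctr [-7.9  0.1] size [120.8 102.3] 89.49 y [-60.1 -49.6  59.5  60.6] x [-58.1  38.2] h 0.05473402428561716 topworld [ 0.56  -0.104  0.156]
5953 ctr [  1.2 121.2] size [120.  32.] 0.4 y [105.1 105.8 135.4 137.3] x [-58.1  57.4] h 0.05468244576441386 topworld [0.55  0.017 0.16 ]
TCP local [  3.025 -16.598  71.706] t 23.45
```

```bash
python3 -m pendant '[[[0.06,0,0,0,0,0,0],[0,0,0,0,0,0,0]]]' | grep xx; python3 st.py
```

```text
turn err [ 0.003  0.001 -0.004] local [  3.014 -16.14   71.72 ] F deck axes [-3.997 -5.065  3.906] M tool [ 0.919 -0.039  1.118] t 23.6167 w 0.020887490323537594
```

```bash
python3 -m pendant '[[[0.07,0,0,0,0,0,0],[0.07,0,0,0,0,0,0],[0,0,0,0,0,0,0]]]' | grep xx; python3 st.py
```

```text
turn err [ 0.003  0.001 -0.004] local [  3.    -14.745  71.707] F deck axes [-4.212 -5.012  3.399] M tool [ 0.98  -0.051  1.125] t 23.8667 w 0.021054435755061742
```

```bash
python3 -m pendant '[[[0.05,0,0,0,0,0,0],[0,0,0,0,0,0,0]]]' | grep xx; python3 st.py
```

```text
turn err [ 0.003  0.001 -0.004] local [  3.031 -14.319  71.711] F deck axes [-3.45  -5.492  4.132] M tool [ 0.874 -0.047  1.12 ] t 24.0333 w 0.021579580550361813
```

```bash
python3 -m pendant '[[[0.04,0,0,0,0,0,0],[0,0,0,0,0,0,0]]]' | grep xx; python3 st.py
```

```text
turn err [ 0.003  0.001 -0.004] local [  3.034 -13.906  71.701] F deck axes [-4.001 -6.143  4.172] M tool [ 0.962 -0.043  1.131] t 24.2 w 0.02101889675494597
```

```bash
python3 -m pendant '[[[0.04,0,0,0,0,0,0],[0,0,0,0,0,0,0]]]' | grep xx; python3 st.py
```

```text
turn err [ 0.003  0.001 -0.004] local [  3.008 -13.486  71.694] F deck axes [-4.148 -6.005  4.029] M tool [ 0.93  -0.027  1.198] t 24.3667 w 0.021240663143406262
```

```bash
python3 -m pendant '[[[0.04,0,0,0,0,0,0],[0,0,0,0,0,0,0]]]' | grep xx; python3 st.py
```

```text
turn err [ 0.003  0.001 -0.005] local [  3.03  -13.454  71.719] F deck axes [-4.326 -6.437  3.544] M tool [ 1.042 -0.09   1.345] t 24.5333 w 0.02135308615189663
```

Contact. A little more, up to about the same level as before.

```bash
python3 -m pendant '[[[0.04,0,0,0,0,0,0],[0,0,0,0,0,0,0]]]' | grep xx; python3 st.py
```

```text
turn err [ 0.004  0.001 -0.005] local [  3.049 -13.402  71.702] F deck axes [-4.738 -9.582  4.311] M tool [ 1.086 -0.041  1.58 ] t 24.7 w 0.02111150332982886
```

```bash
python3 -m pendant '[[[0.02,0,0,0,0,0,0],[0,0,0,0,0,0,0],[0,0,0,0,0,0,0],[0,0,0,0,0,0,0]]]' | grep xx; python3 st.py
```

```text
turn err [ 0.004  0.002 -0.006] local [  3.058 -13.407  71.691] F deck axes [-4.203 -9.179  3.582] M tool [ 1.16  -0.074  1.702] t 25.0333 w 0.02116915267454469
```

```bash
python3 -m pendant '[[[0,0,0,0,0,0,0],[0,0,0,0,0,0,0],[0,0,0,0,0,0,0],[-0.1,0,0,0,0,0,0],[-0.05,-0.1,0,0,0,0,0],[-0.05,-0.07,0,0,0,0,0],[-0.1,0,0,0,0,0,0],[-0.1,0,0,0,0,0,0],[-0.1,0,0,0,0,0,0],[0,0,0,0,0,0,0]]]' | grep xx; python3 st.py
```

```text
turn err [-0.    -0.001  0.001] local [  1.767 -15.22   72.264] F deck axes [-1.798 -0.237 -2.631] M tool [ 0.479 -0.022  0.022] t 25.8667 w 0.021390171842844617
```

```bash
python3 -m pendant '[[[-0.08,-0.2,0,0,0,0,0],[0,-0.8,0,0,0,0,0],[0,-1.2,0,0,0,0,0],[0,-1.6,0,0,0,0,0],[0,-2,0,0,0,0,0],[0,-2.5,0,0,0,0,0],[0,-3,0,0,0,0,0],[0,-2,0,0,0,0,0],[0,-1,0,0,0,0,0],[0,0,0,0,0,0,0],[0,0,0,0,0,0,0]]]' | grep xx; python3 top.py wrist w14.png; python3 st.py; python3 top.py side s14.png;python3 top.py scene c14.png
```

```text
deck 17307 slopes deg [-0.073  0.108] h0 -0.00023363129008376204
1799 ctr [-14.1 -30.8] size [29.9 86.3] 89.99 y [-45.8 -45.3 -15.9 -15.9] x [-57.1  28.5] h 0.05472446591972239 topworld [ 0.559 -0.136  0.153]
1297 ctr [-19.6  45.5] size [30.8 75.8] 89.7 y [30.2 30.5 60.3 61.1] x [-57.3  13.4] h 0.054630833863598786 topworld [ 0.543 -0.061  0.151]
2090 ctr [  1.  121.3] size [120.   30.8] 0.12 y [105.7 106.2 135.4 136.6] x [-58.  59.] h 0.054772315735785726 topworld [0.55  0.017 0.16 ]
1973 ctr [  1.7 193.1] size [ 24.2 120.3] 89.8 y [180.8 181.8 203.8 205. ] x [-57.4  59.5] h 0.05477465671140009 topworld [0.54  0.088 0.16 ]
TCP local [  1.102 -16.147 214.619] t 26.8333
turn err [-0.001 -0.001  0.001] local [  1.102 -16.147 214.619] F deck axes [-2.459  0.614 -3.726] M tool [ 0.458 -0.037  0.019] t 26.8333 w 0.02121936452436745
deck 2645 slopes deg [-0.059  0.099] h0 -0.00031423334590883334
301 ctr [  2.4 -33.1] size [ 31.9 119.4] 89.01 y [-49.7 -49.  -17.9 -17.1] x [-56.2  61.2] h 0.05491354401646209 topworld [ 0.574 -0.136  0.16 ]
106 ctr [ 1.9 42.2] size [119.3  30.9] 0.87 y [27.2 
[... 384 characters left out ...]
16.077 214.115] t 26.8833
deck 1172 slopes deg [-0.574  0.105] h0 -0.00011232968337917469
161 ctr [  5.4 -30.6] size [ 33.  121.7] 87.8 y [-47.5 -45.8 -14.1 -13.2] x [-51.4  65.5] h 0.0543958262180443 topworld [ 0.577 -0.133  0.161]
162 ctr [ 7.5 46. ] size [116.8  33.1] 2.02 y [29.6 30.1 61.9 63.1] x [-49.8  65.8] h 0.05425818811880865 topworld [ 0.567 -0.057  0.162]
176 ctr [  5.2 122.3] size [ 31.4 119. ] 89.58 y [106.2 107.2 137.3 138.2] x [-52.4  63.8] h 0.05440039922089217 topworld [0.554 0.018 0.162]
168 ctr [  5.6 192.8] size [ 25.7 120.6] 88.66 y [180.  181.8 205.2 206.5] x [-53.9  63.8] h 0.05407890115239521 topworld [0.543 0.088 0.162]
TCP local [  0.947 -16.076 213.939] t 26.9333
```

View pics/w14.png

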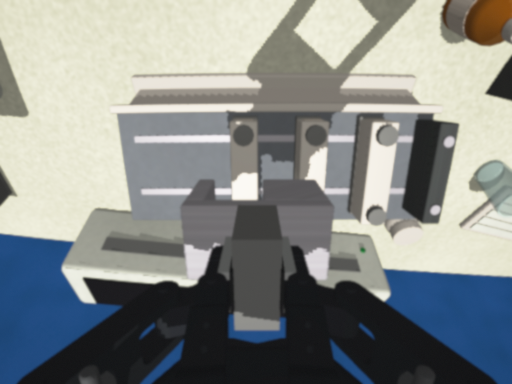

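View pics/s14.png

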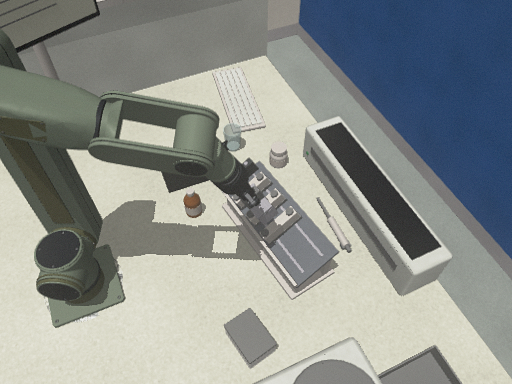

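Run:
```python
from plan import *
TG=toolR(R.from_euler('z',GY).as_matrix())
p=state()[0]; print(p)
T=np.array([.4065,.299,.27])
go(T,TG); print("shift with current axes",state()[1].T@(T-p)*100)
```

```text
[ 0.504 -0.129  0.304]
turn [0.427 0.436 0.098] rows>= 3.631848229497463
shift cm before turn [43.796  1.834  4.403] | after turn [38.187  3.43  21.699]
shift with current axes [43.796  1.834  4.403]
```

```bash
python3 -m pendant '[[[1.5,0,0,0,0,0,0],[3,0,0,0,0,0,0],[4,0.1,0.4,0,0,0,0],[4,0.2,0.5,0,0,0,0],[4,0.2,0.5,0,0,0,0],[4,0.2,0.5,0,0,0,0],[4,0.2,0.5,0,0,0,0],[4,0.2,0.5,0,0,0,0],[4,0.2,0.5,0,0,0,0],[4,0.2,0.5,0,0,0,0],[3,0.2,0.5,0,0,0,0],[2,0.1,0,0,0,0,0]]]' | grep xx
python3 -m pendant '[[[0,0,0,0.08,0.081,0.018,0],[0,0,0,0.08,0.081,0.018,0],[0,0,0,0.08,0.081,0.018,0],[0,0,0,0.08,0.081,0.018,0],[0,0,0,0.08,0.081,0.018,0],[0,0,0,0.027,0.031,0.008,0],[0,0,0,0,0,0,0],[0,0,0,0,0,0,0]]]'
python3 - <<'E'
from plan import *
TG=toolR(R.from_euler('z',GY).as_matrix())
go(np.array([.4065,.299,.12]),TG)
E
```

```text
t: 28.6
tool_pos: [0.4107, 0.2761, 0.2699]
ee_rot: [-0.567, 0.569, 0.421, -0.422]
ft_force: [-1.0, -0.2, -2.8]
grip_width: 0.0211
turn [ 0.002  0.    -0.002] rows>= 0.018875147050485954
shift cm before turn [ 2.108 14.985  1.092] | after turn [ 2.073 14.992  1.064]
```

```bash
python3 -m pendant '[[[1.05,1,0.5,0.002,0,-0.002,0],[1.05,2.5,0.6,0,0,0,0],[0,3,0,0,0,0,0],[0,3,0,0,0,0,0],[0,2.5,0,0,0,0,0],[0,2,0,0,0,0,0],[0,1,0,0,0,0,0],[0,0,0,0,0,0,0],[0,0,0,0,0,0,0]]]'
python3 - <<'E'
from plan import *
TG=toolR(R.from_euler('z',GY).as_matrix())
go(np.array([.4065,.299,.0675]),TG)
f=cam("wrist");cv2.imwrite("pics/w15.png",f["img"])
C=cloud(f).reshape(-1,3);C=C[np.isfinite(C[:,0])];p,R0,s=state();T=(C-p)@R0*1000
q=T[(abs(T[:,0])<60)&(abs(T[:,2])<60)&(T[:,1]>-5)&(T[:,1]<12)]
print("bridge top plane in tool", np.linalg.lstsq(np.c_[q[:,[0,2]],np.ones(len(q))],q[:,1],rcond=None)[0], np.median(q[:,1]))
E
```

```text
t: 29.35
tool_pos: [0.406, 0.2998, 0.1215]
ee_rot: [-0.567, 0.568, 0.422, -0.421]
ft_force: [0.8, 0.6, -4.5]
grip_width: 0.0215
turn [0.001 0.001 0.001] rows>= 0.010458598087521427
shift cm before turn [-0.065  5.398 -0.063] | after turn [-0.059  5.398 -0.07 ]
bridge top plane in tool [-0.001 -0.     5.955] 6.024681855967183
```

View pics/w15.png

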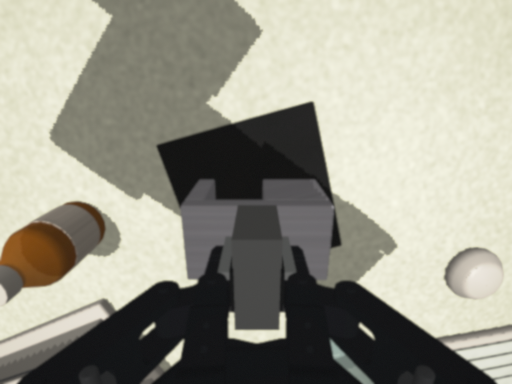

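```bash
python3 -m pendant '[[[0,0.8,0,0,0,0,0],[0,1.2,0,0,0,0,0],[0,1.2,0,0,0,0,0],[0,0.9,0,0,0,0,0],[0,0.5,0,0,0,0,0],[0,0.3,0,0,0,0,0],[0,0.1,0,0,0,0,0],[0,0.1,0,0,0,0,0],[0,0.1,0,0,0,0,0],[0,0,0,0,0,0,0],[0,0,0,0,0,0,0]]]'
```

```text
t: 30.32
tool_pos: [0.4065, 0.2994, 0.0696]
ee_rot: [-0.568, 0.568, 0.422, -0.421]
ft_force: [0.5, -0.3, -2.0]
grip_width: 0.0213
```

```bash
python3 -m pendant '[[[0,0.1,0,0,0,0,0],[0,0.08,0,0,0,0,0],[0,0,0,0,0,0,0],[0,0,0,0,0,0,0]]]'; python3 -m pendant '[[[0,0.07,0,0,0,0,0],[0,0,0,0,0,0,0],[0,0,0,0,0,0,0]]]'
```

```text
t: 30.65
tool_pos: [0.4063, 0.2992, 0.0675]
ee_rot: [-0.568, 0.568, 0.422, -0.421]
ft_force: [-0.4, 0.2, -4.0]
grip_width: 0.0214
t: 30.9
tool_pos: [0.4063, 0.2992, 0.0668]
ee_rot: [-0.568, 0.568, 0.422, -0.421]
ft_force: [-0.0, 0.5, -3.4]
grip_width: 0.021
```

```bash
python3 -m pendant '[[[0,0.06,0,0,0,0,0],[0,0,0,0,0,0,0],[0,0,0,0,0,0,0]]]'; python3 -m pendant '[[[0,0.05,0,0,0,0,0],[0,0,0,0,0,0,0],[0,0,0,0,0,0,0]]]'
```

```text
t: 31.15
tool_pos: [0.4064, 0.2994, 0.0666]
ee_rot: [-0.568, 0.568, 0.422, -0.421]
ft_force: [-0.3, -0.6, 2.3]
grip_width: 0.0212
t: 31.4
tool_pos: [0.4065, 0.2994, 0.0666]
ee_rot: [-0.568, 0.568, 0.422, -0.421]
ft_force: [-1.8, 0.4, 5.9]
grip_width: 0.0212
```

Feet on the mat (+9 N). Back off slightly to unload, open, then retreat upward.

```bash
python3 -m pendant '[[[0,-0.05,0,0,0,0,0],[0,0,0,0,0,0,1],[0,0,0,0,0,0,1],[0,0,0,0,0,0,1],[0,0,0,0,0,0,1],[0,0,0,0,0,0,1],[0,0,0,0,0,0,1],[0,0,0,0,0,0,1],[0,0,0,0,0,0,1],[0,0,0,0,0,0,1]]]'
python3 -m pendant '[[[0,-0.5,0,0,0,0,1],[0,-1,0,0,0,0,1],[0,-1.5,0,0,0,0,1],[0,-2,0,0,0,0,1],[0,-3,0,0,0,0,1],[0,-3,0,0,0,0,1],[0,-2.5,0,0,0,0,1],[0,-1.5,0,0,0,0,1],[0,0,0,0,0,0,1],[0,0,0,0,0,0,1]]]'
python3 gz.py
python3 - <<'E'
from plan import *
for n in ("scene","side"):
    f=cam(n);cv2.imwrite(f"pics/{n}9.png",f["img"])
E
```

```text
t: 32.23
tool_pos: [0.4063, 0.2992, 0.0662]
ee_rot: [-0.568, 0.568, 0.422, -0.421]
ft_force: [-1.3, -0.3, -0.2]
grip_width: 0.0852
t: 33.07
tool_pos: [0.4063, 0.2993, 0.2174]
ee_rot: [-0.568, 0.568, 0.423, -0.42]
ft_force: [0.4, 0.0, -0.3]
grip_width: 0.0852
0.093 1186 0.10126845153637085 ((406.0220947265625, 299.6390075683594), (21.996580123901367, 50.662601470947266), 72.94816589355469)
0.055 2546 0.061322507019511974 ((405.24072265625, 299.84820556640625), (88.04154968261719, 49.310306549072266), 73.01705169677734)
[0.406 0.299 0.216]
```

View pics/side9.png

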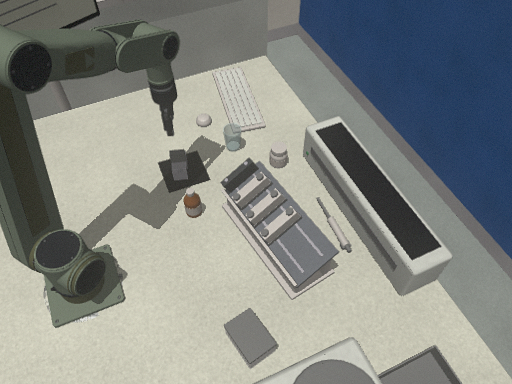

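View pics/scene9.png

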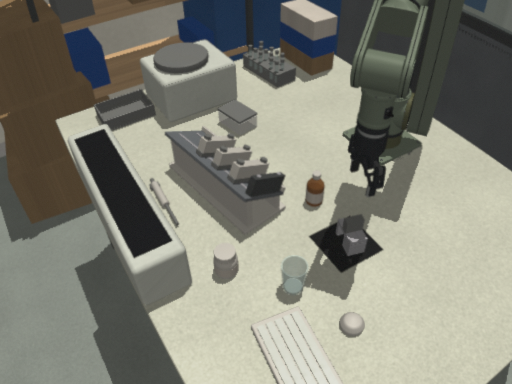

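```bash
python3 top.py side
```

```text
deck 2920 slopes deg [-0.046  0.211] h0 -6.604452306098288e-05
307 ctr [  2.5 -33.4] size [119.8  32.9] 0.41 y [-50.1 -48.7 -18.2 -16.8] x [-55.9  61.5] h 0.054719738424347124 topworld [ 0.574 -0.136  0.16 ]
281 ctr [ 2.3 43. ] size [119.2  32.6] 0.37 y [26.4 27.  58.1 59.2] x [-56.7  60.8] h 0.05473341243335201 topworld [ 0.563 -0.061  0.161]
238 ctr [  2.2 117.8] size [119.6  32.5] 0.41 y [101.5 102.7 133.7 134.3] x [-55.8  60.8] h 0.05451799361056313 topworld [0.551 0.013 0.161]
204 ctr [  1.7 189.7] size [ 26.8 118.5] 88.7 y [176.2 177.6 202.2 203.6] x [-56.2  59.8] h 0.05428968220694003 topworld [0.54  0.084 0.16 ]
TCP local [-67.034 421.784 147.018] t 33.2667
```

```bash
python3 -c "
from rig import r
print(r.close_job())"
```

```text
the job is handed in; nothing more can be done
None
```

I set all three cartridges with the gauge in order: the first against the end stop, the second against the first, and the third against the second. Then I stood the gauge back upright on its mat, let go and handed the job in at about 33 s of the 72 s allowed.

- **Contact:** The block met its neighbour with the tool at 138.5, 62.5 and -13.45 mm along the row. These steps are 76 mm each, which is the 46 mm gap plus the 30 mm cartridge width.
- **Pressing:** I pressed to about 20 N at the end stop. Against the cartridges I stopped at about 9 N at the wrist, roughly 3 to 4 N on the neighbour. A cartridge's own drag is only about 6 N, so a harder press would have moved the one already set.
- **Spacing check:** The last wrist-camera view, before I put the gauge back, gave cartridge centres 75.8 to 76.3 mm apart and about 46 mm from the first one to the stop.
- **Gauge check:** The gauge stands upright within about 1 mm of where it started.
- **Other objects:** By eye, nothing else has moved in the two final overview pictures.
- **Disagreement:** The last side-camera check, taken after letting go, read centre spacings of 76.4 and 74.8 mm and put the whole row 2 to 4 mm off the wrist view. I put this down to that camera's calibration and noise, and trusted the contact positions and wrist view instead.

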